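Clamp a glued instrument case in a twin-screw press

ROBOT

A 7-joint arm with a two-finger parallel gripper is mounted at the origin on the work surface. World frame = base frame: x ahead of the robot, y to its left, z up, the work surface at z = 0. Lengths are in m, angles in rad, forces in N, time in s.
With the tool pointing down it reaches from about 0.4 to 0.85 m from the base axis. Payload 4.4 kg.
Tool frame: the origin (TCP) lies at the very end of the fingers, on their centre line; the grasp point (between the pads) lies 19 mm behind it; z points along the fingers, y is the direction in which the jaws open and shut (so a half turn about z gives the same grasp; the last joint's range is limited). The gripper opens to 94 mm and grips with 3 to 60 N. Pads are 16 mm wide; open, the fingers measure 119 mm over their backs; the gripper's body (75 mm by 177 mm) begins 78 mm behind the grasp point.
Start: joints at [1.124, 0.628, 0.038, 1.517, -0.027, 0.996, -0.02], TCP at [0.242, -0.603, 0.205] pointing down, gripper open.
Joint ranges: [-3.06, 3.06], [-0.37, 2.12], [-1.25, 1.32], [0.18, 2.47], [-1.1, 4.24], [0.23, 1.98], [-2.94, 2.94]. Speed limits (rad/s): [2.57, 2.57, 3.14, 3.14, 3.14, 3.14, 3.14].

INTERFACE

Orientations are given as a unit quaternion [w, x, y, z].
In Python, from workcell import manip, viewer gives the robot as it stands.
- The arm moves only by the shell command python3 -m pendant 'ROWS'. ROWS is text: rows parted by semicolons, each of 7 numbers parted by spaces: the shift along the tool's x, y, z in cm, then the turn, a rotation vector about the tool's x, y, z in degrees, then the finger opening in cm, from 0 to 9.4. In form: tx ty tz wx wy wz claw; .... A call has exactly 5 rows; each row shifts and turns the commanded pose from where the row before left it, along the tool's axes as they then stand; what a row does not reach is not made up. A row lasts 1/12 s, in which the tool goes at most 41.7 mm and 7.16 degrees, less where a joint would pass 70% of its speed; a pose out of reach is approached as far as the arm can. A call is refused whole if a number of a shift passes 4.17 or a number of a turn 7.16, either way. A call with a gripper value outside its range is refused whole. The fingers move at their own pace and stop on an object; the grip force is fixed at half the most. Time passes only in rows, so rows that do not move let the fingers close, or fill a call up. It gives the time, the measured TCP pose, the force and the opening at its end, in the units of the state.
- manip.state(): the state, without advancing time (a new reading comes with each control period).
- viewer.snapshot(name): name is "scene" or "top" or "wrist"; returns a dict with "color" (480x640x3 uint8, red, green, blue), "fx", "fy", "cx", "cy" (pixels), "pose" (4x4, takes a point from camera to world coordinates). Camera axes: x right, y down, z forward; pixel columns grow to the right and rows downward; lengths in m; the calibration is good to about 2 mm. A picture is of the moment at which its call begins. There is no depth.
- manip.sign_off(): hands the job in, once; it reports no verdict.
The state is a dict: "time": time; "qpos": joint angles; "qd": joint speeds; "tau": joint torques, N m; "tcp_pos": TCP position; "eef_rot": TCP orientation; "ft_force": force on the tool from outside, world axes, zero at the start; "torque": the same for the moment, N m; "gripper_width": finger opening in m.
Only numpy, scipy, OpenCV 4.12 (cv2) and the standard library are available. Lean on these libraries where they do the work, as an engineer would, in place of code of your own. Each camera call takes 0.05 s, during which the arm holds its last target. There are 200 camera calls.

TASK

Push the standing grey instrument case over on the blue mat so that it lies on its face with the rubber feet, then take it again, lay it feet down and lengthwise in the middle of the press, its front end under the bar and fully home against the back stop. Then tighten the two press knobs clockwise in turn, a part of a turn at a time so that the bar stays level all the way (neither end ever more than some 7 mm lower than the other), until both spring pads press firmly on the case, their springs at or near the end of their travel, and the bar is level again; stop as the knobs go hard, so as not to crush it. Leave the other things on the table where they are and let go of everything.

Things in the scene. Friction and masses are not known exactly. Their poses are not given: they have to be found in the camera images.
- case_center (a point): Centre of the loose grey case, 30 x 56 x 130 mm, 0.22 kg, at first standing on end on the blue mat (3 mm thick, fixed). x: across the 30 mm, out of the face with four flat round rubber feet (the opposite face has black slots); y: across the 56 mm; z: along the 130 mm, up at the start. The feet face away from the robot within 0.55 rad; lying on them, x points down.
- press: Fixed twin-screw press, origin at table height below the bar's middle; x points in from the open front to the back stop, y left, z up. Base plate 7 mm high, x -85 to 65 mm, y -130 to 130 mm; on it the bed, x -85 to 43 mm, y -50 to 50 mm, fixed at a height set differently each time: its top 8 to 11 mm above the table. Screws 12 mm thick at x = 0, y = 95 (left) and -95 mm (right), 100 mm high, knobs on top.
- press_home (a point): Where the case's centre is when fully home: lengthwise (z or -z along the press's x), feet down, in the middle, 20 mm in front of the bar's middle. This point is 25 mm above the table; the case's centre comes to 23 to 26 mm, by the bed height. Back stop: 90 mm wide, top 34 mm above the table, its face 65 mm further in; the case's near end is then level with the bed's front edge. Axes as the press.
- bar_mid (a point): Centre of the cross bar (32 x 226 x 16 mm, aluminium, along the press's y). With both knobs at 0: level, 65 mm above the table, top 73 mm (nuts 79 mm), pads' undersides 47 mm, which is 6 to 9 mm above a case in the press. Each knob lowers its own end 5 mm per rad, so the bar tilts 0.026 rad when they are 1 rad apart.
- pad_left: Left rubber pad under the bar, 22 x 14 mm, origin at the middle of its underside, 18 mm left of the bar's middle. Sprung: on the case it yields 3 mm at 8 N per mm (24 N), then it is solid and the knob's torque rises steeply. Firm: at least 16 N on each pad; crushing: over 70 N on one.
- pad_right: The same pad on the right, 18 mm right of the bar's middle.
- knob_left (a joint): Angle of the left knob, rad: 0 = its bar end highest, grows clockwise seen from above, up to 6.2; starts at 0. Friction about 0.3 N m, stays where left. Turning on with both pads at the end of their springs takes about 0.12 N m more on each knob, and then steeply more.
- knob_right (a joint): The same for the right knob.
- knob_left_grip (a point): Middle of the left knob's grip, on its axis, 128 mm above the table: an upright black bar 42 mm long and 14 mm thick, from 108 to 140 mm above the table, on a disc 40 mm across. x along the 42 mm, y across the 14 mm, z up.
- knob_right_grip (a point): The same for the right knob.
- flux_jar: Bystander, leave alone: small round amber jar with black cap, 44 mm across, 50 mm high; origin at its underside
- parts_tray: Bystander, leave alone: white compartment tray 90 x 70 x 25 mm; origin at its underside
- screwdriver: Bystander, leave alone: screwdriver 150 mm long lying flat; origin at its underside
- sweet_bowl: Bystander, leave alone: wooden bowl 120 mm across, 45 mm high; origin at its underside
- tape_roll: Bystander, leave alone: yellow roll of tape lying flat, 70 mm across, 20 mm high; origin at its underside
- eraser: Bystander, leave alone: cork-brown rubbing block 45 x 25 x 14 mm; origin at its underside
- spare_pack: Bystander, leave alone: black flat pack 70 x 45 x 18 mm; origin at its underside
Things that resemble listed ones, but are neither listed nor needed, are in the scene too. Of the things that look like the part that bears case_center, take the one that is farthest to the robot's left at the start.

How it is judged:
By the outcome, as a careful person would: the job done as asked, in the order asked, and still so for the second after the job is handed in, with the robot touching nothing.
It also fails if it takes over 72 s, if anything falls off the work surface, if the arm or the gripper's body presses on something with over 40 N, if the wrist force passes 120 N, or if a joint passes its speed limit or range.

## Working session

There is one attempt and no reset: what is moved stays moved. The work goes in short steps, Python scripts to look and compute and a shell command to move; the robot and the scene stay as the last step left them, time stands still between calls to the robot, and variables do not carry over. Pictures are saved under pics/ and viewed, about 8 in all and at most 12, crops included, and the job is handed in when it is done.

```bash
ls; mkdir -p pics
python3 - <<'E'
from workcell import manip, viewer
import cv2,numpy as np
for n in ("scene","top"):
    s=viewer.snapshot(n); cv2.imwrite(f"pics/{n}0.png",s["color"][:,:,::-1])
    np.save(f"pics/{n}0.npy",s["pose"]); print(n,s["fx"],s["fy"],s["cx"],s["cy"],np.round(s["pose"],3).tolist())
print(manip.state())
E
```

```text
pics
scene 438.2593565536755 438.2593565536755 321.12921527242185 239.1712693932061 [[-0.44, 0.528, -0.726, 1.241], [0.898, 0.243, -0.368, 0.324], [-0.018, -0.814, -0.581, 0.654], [0.0, 0.0, 0.0, 1.0]]
top 524.0763415908443 524.0763415908443 322.91086130249727 238.73280644215407 [[0.007, -0.996, 0.092, 0.437], [-1.0, -0.007, -0.001, -0.029], [0.002, -0.092, -0.996, 1.16], [0.0, 0.0, 0.0, 1.0]]
{'time': 0.1, 'qpos': array([ 1.1241997 ,  0.62924804,  0.03843041,  1.51821526, -0.0270279 ,
        0.9962579 , -0.0200153 ]), 'qd': array([-0.0020215 , -0.00182137, -0.00129907, -0.00285005,  0.00065343,
       -0.000475  , -0.0007582 ]), 'tau': array([ 3.12728480e-03, -5.50789368e+01,  1.14734765e+00, -1.87116158e+01,
       -5.21936291e-02,  1.92384497e-02,  4.25592532e-05]), 'tcp_pos': array([ 0.24141765, -0.60290367,  0.20466627]), 'eef_rot': array([-7.92919876e-04,  9.81930287e-01,  1.89241282e-01, -1.43877015e-04]), 'ft_force': array([-0.12903025,  0.4683758 , -0.42160525]), 'torque': array([-0.01444706, -0.00434243, -0.02364523]), 'gripper_width': 0.09401440520114317}
```

View pics/scene0.png

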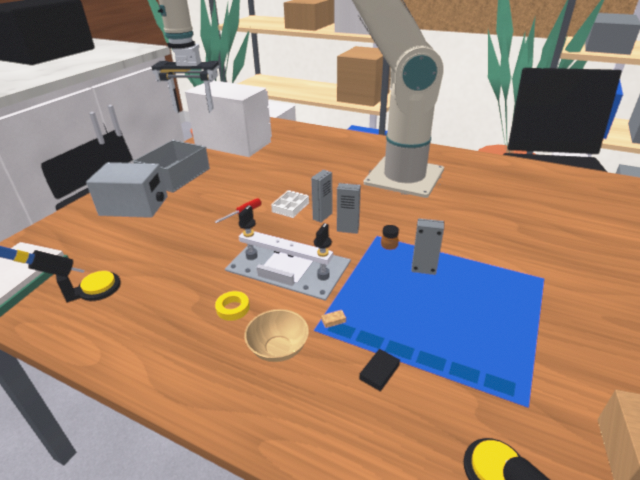

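View pics/top0.png

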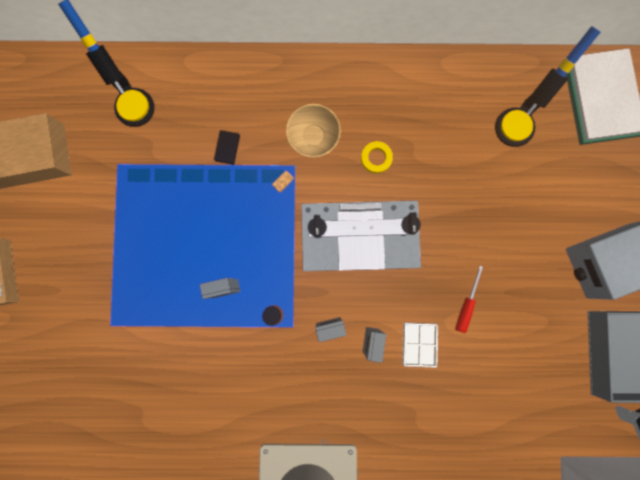

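Scene/top pictures: three grey upright boxes at top-view pixels (220,288) on the mat, (330,329) and (375,345). The one at (220,288) is farthest left (+y) and the only one on the mat, with feet visible on its far face in the scene view. The press is at (361,236), its open front towards the robot.

```bash
cat > h.py <<'E'
import numpy as np, cv2
from workcell import manip, viewer
def ray(s,u,v,z):
    P=s["pose"]; d=P[:3,:3]@np.array([(u-s["cx"])/s["fx"],(v-s["cy"])/s["fy"],1]); o=P[:3,3]
    return o+d*(z-o[2])/d[2]
def pix(s,p):
    P=s["pose"]; c=P[:3,:3].T@(np.array(p)-P[:3,3]); return np.array([s["fx"]*c[0]/c[2]+s["cx"],s["fy"]*c[1]/c[2]+s["cy"]])
E
python3 - <<'E'
from h import *
s=viewer.snapshot("top"); im=s["color"][:,:,::-1].copy()
a=cv2.resize(im[265:310,185:255],None,fx=8,fy=8,interpolation=cv2.INTER_CUBIC)
b=cv2.resize(im[190:280,290:430],None,fx=4,fy=4,interpolation=cv2.INTER_CUBIC)
sc=viewer.snapshot("scene"); c=cv2.resize(sc["color"][205:285,400:460,::-1],None,fx=4,fy=4,interpolation=cv2.INTER_CUBIC)
out=np.zeros((600,800,3),np.uint8)
a=cv2.resize(a,(490,315)); out[:315,:490]=a; out[:c.shape[0],500:500+c.shape[1]]=c
b=cv2.resize(b,(420,270)); out[325:595,:420]=b
cv2.imwrite("pics/c1.png",out)
hsv=cv2.cvtColor(im,cv2.COLOR_BGR2HSV)
# case: grey (low sat) inside mat
m=((hsv[...,1]<90)&(hsv[...,2]>70)).astype(np.uint8); m2=np.zeros_like(m); m2[260:312,180:262]=m[260:312,180:262]
print("vals",im[288,205:242:3].tolist())
cn=max(cv2.findContours(m2,0,2)[0],key=cv2.contourArea); print("case",cv2.minAreaRect(cn))
m3=np.zeros_like(m); m3[190:280,298:430]=m[190:280,298:430]
cn=max(cv2.findContours(m3,0,2)[0],key=cv2.contourArea); r=cv2.minAreaRect(cn); print("press",r)
for q in cv2.boxPoints(r): print(q,ray(s,*q,0.007))
k=(hsv[...,2]<50).astype(np.uint8)
for x0,x1 in((303,332),(400,425)):
    kk=np.zeros_like(k); kk[208:242,x0:x1]=k[208:242,x0:x1]; M=cv2.moments(kk,True); u,v=M["m10"]/M["m00"],M["m01"]/M["m00"]; print("knob",u,v,M["m00"],ray(s,u,v,.125))
E
```

```text
vals [[135, 129, 124], [136, 129, 125], [135, 130, 124], [136, 131, 125], [137, 131, 126], [137, 132, 127], [138, 132, 127], [134, 129, 123], [114, 107, 103], [98, 91, 88], [94, 87, 84], [99, 84, 78], [185, 93, 39]]
case ((219.25294494628906, 287.3882141113281), (15.83592414855957, 37.6374397277832), 77.47119140625)
press ((360.41021728515625, 235.67811584472656), (68.16429901123047, 118.47025299072266), 88.45184326171875)
[300.2759  203.20877] [0.62206396 0.02012546 0.007     ]
[418.7029  200.00806] [ 0.63119115 -0.24332475  0.007     ]
[420.54453 268.14746] [ 0.47970196 -0.24589031  0.007     ]
[302.11752 271.34818] [0.47083691 0.01442165 0.007     ]Traceback (most recent call last):
  File "<stdin>", line 20, in <module>
ZeroDivisionError: float division by zero
```

View pics/c1.png

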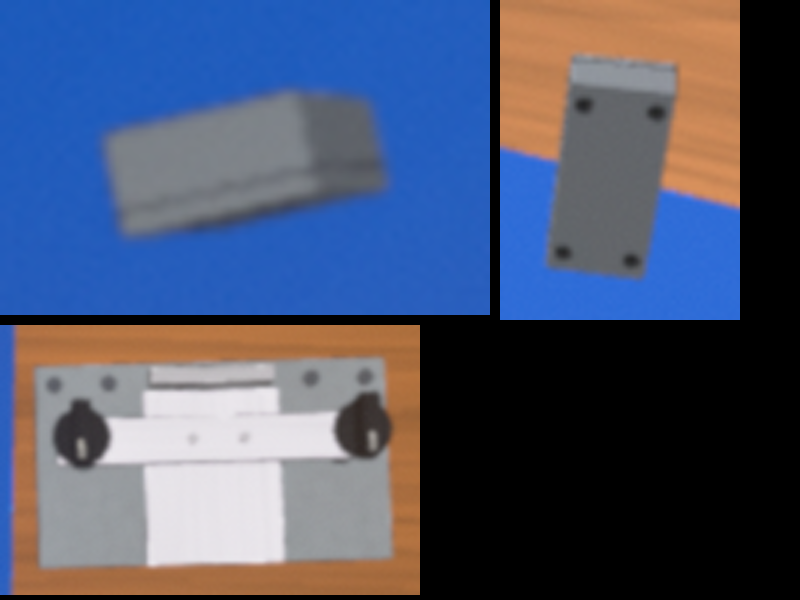

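Crop: the case has black round feet on its far face (top-view face corners at about (200,284), (228,278), (231,292), (202,299)). The press bed is open toward the robot and both grips point along press x. The target is confirmed.

```bash
cat >> h.py <<'E'
def go(x,y,z,yaw,rows=None):
    "total move in tool axes (cm) and turn (deg) to reach target with tool down; yaw of tool x in world"
    st=manip.state(); w,a,b,c=st["eef_rot"]
    from scipy.spatial.transform import Rotation as R
    r=R.from_quat([a,b,c,w]); T=R.from_euler('z',yaw)*R.from_euler('x',np.pi)
    d=r.inv().apply(np.array([x,y,z])-st["tcp_pos"])*100
    print("t",round(st["time"],2),"tcp",st["tcp_pos"].round(4),"F",st["ft_force"].round(1),"w",round(st["gripper_width"],4),"q",st["qpos"].round(2))
    print("  move cm (cur tool axes)",d.round(2),"turn deg",np.degrees((r.inv()*T).as_rotvec()).round(1), "move in target axes",(T.inv().apply(np.array([x,y,z])-st["tcp_pos"])*100).round(2))
E
python3 - <<'E'
from h import *
s=viewer.snapshot("top"); im=s["color"][:,:,::-1].copy(); hsv=cv2.cvtColor(im,cv2.COLOR_BGR2HSV)
C=[(185+a/7,265+b/7) for a,b in((107,133),(298,92),(320,190),(122,237))]
W=np.array([ray(s,u,v,.133) for u,v in C]); print(W.round(4),W.mean(0))
print("len",np.linalg.norm(W[1]-W[0]),np.linalg.norm(W[2]-W[3]),np.linalg.norm(W[0]-W[3]))
e=(W[0]-W[1])+(W[3]-W[2]); print("x-axis yaw",np.arctan2(-e[0],e[1]))
k=(im.max(2)<75).astype(np.uint8)
for x0,x1 in((303,332),(400,425)):
    kk=np.zeros_like(k); kk[208:245,x0:x1]=k[208:245,x0:x1]
    cn=max(cv2.findContours(kk,0,2)[0],key=cv2.contourArea); b=cv2.boundingRect(cn); print("knob",b)
for y in(.095,-.095):
    p=np.array([.561,-.1134])+y*np.array([-.034,1]); print(p,[pix(s,(*p,z)).round(1) for z in(.105,.14)])
q=[ray(s,u,v,.0) for u,v in((272,316),(330,329),(375,345))]; print(np.round(q,3))
E
```

```text
[[0.4411 0.2081 0.133 ]
 [0.4528 0.1551 0.133 ]
 [0.4257 0.1484 0.133 ]
 [0.4123 0.2031 0.133 ]] [0.43295028 0.17868744 0.133     ]
len 0.05425226848656474 0.056350695525159235 0.029208495533929273
x-axis yaw 0.22948447995344562
knob (309, 216, 17, 21)
knob (403, 213, 17, 21)
[ 0.55777 -0.0184 ] [array([317., 227.]), array([316.8, 225. ])]
[ 0.56423 -0.2084 ] [array([410.7, 224.5]), array([413.7, 222.4])]
[[ 0.373  0.08   0.   ]
 [ 0.346 -0.048  0.   ]
 [ 0.312 -0.146  0.   ]]
```

Run:
```python
from h import *
go(.45,-.30,.23,.23); go(.383,.167,.20,.23)
```

```text
t 0.25 tcp [ 0.2415 -0.6032  0.2051] F [ 0.2 -0.6 -0.8] w 0.0942 q [ 1.12  0.63  0.04  1.52 -0.03  1.   -0.02]
  move cm (cur tool axes) [ 30.62 -20.4   -2.48] turn deg [-0.   0.   8.6] move in target axes [ 27.21 -24.76  -2.49]
t 0.25 tcp [ 0.2415 -0.6032  0.2051] F [ 0.2 -0.6 -0.8] w 0.0942 q [ 1.12  0.63  0.04  1.52 -0.03  1.   -0.02]
  move cm (cur tool axes) [ 41.76 -66.24   0.56] turn deg [-0.   0.   8.6] move in target axes [ 31.34 -71.76   0.51]
```

```bash
python3 -m pendant '0 0 -0.5 0 0 4.3 0;0 0 -1 0 0 4.3 0;2.7 -2.5 -1 0 0 0 0;2.7 -2.5 0 0 0 0 0;2.7 -2.5 0 0 0 0 0' | tail -5
python3 -m pendant '2.7 -2.5 0 0 0 0 0;2.7 -2.5 0 0 0 0 0;2.7 -2.5 0 0 0 0 0;2.7 -2.5 0 0 0 0 0;2.7 -2.5 0 0 0 0 0' >/dev/null
python3 -m pendant '2.7 -2.5 0 0 0 0 0;2.7 -2.5 0 0 0 0 0;0.5 -3.2 0 0 0 0 0;0.5 -3.2 0 0 0 0 0;0.5 -3.2 0 0 0 0 0' >/dev/null
python3 -m pendant '0.5 -3.2 0 0 0 0 0;0.5 -3.2 0 0 0 0 0;0.5 -3.2 0 0 0 0 0;0.5 -3.2 0 0 0 0 0;0.5 -3.2 0 0 0 0 0' >/dev/null
python3 - <<'E'
from h import *
go(.383,.167,.10,.23)
E
```

```text
time: 0.67
tcp_pos: [0.3037, -0.5114, 0.2309]
eef_rot: [0.001, 0.993, 0.114, 0.0]
ft_force: [0.6, -0.0, -0.0]
gripper_width: 0.0638
t 1.92 tcp [ 0.4274 -0.0385  0.2307] F [ 0.6  0.2 -0.5] w 0.0004 q [ 0.03  0.28 -0.01  2.06  0.    0.8  -1.32]
  move cm (cur tool axes) [  0.37 -21.02  13.06] turn deg [ 0. -0.  0.] move in target axes [  0.37 -21.02  13.07]
```

```bash
python3 -m pendant '0 -3 0 0 0 0 0;0 -3 0 0 0 0 0;0 -3 0 0 0 0 0;0.1 -3 0 0 0 0 0;0.1 -3 0 0 0 0 0' >/dev/null
python3 -m pendant '0.1 -3 0 0 0 0 0;0.1 -3 0.5 0 0 0 0;0 0 3 0 0 0 0;0 0 3 0 0 0 0;0 0 3 0 0 0 0' >/dev/null
python3 -m pendant '0 0 2.5 0 0 0 0;0 0 1 0 0 0 0;0 0 0 0 0 0 0;0 0 0 0 0 0 0;0 0 0 0 0 0 0'
python3 - <<'E'
from h import *
go(.45,.185,.10,.23)
E
```

```text
time: 3.17
tcp_pos: [0.3843, 0.1657, 0.1012]
eef_rot: [-0.0, 0.993, 0.115, 0.001]
ft_force: [-0.2, 0.2, -0.3]
gripper_width: 0.0007
t 3.17 tcp [0.3843 0.1657 0.1012] F [-0.2  0.2 -0.3] w 0.0007 q [-0.42  0.5  -0.08  2.24  0.09  0.41 -1.91]
  move cm (cur tool axes) [ 6.84 -0.37  0.13] turn deg [-0.  -0.1  0. ] move in target axes [ 6.84 -0.38  0.12]
```

```bash
python3 -m pendant '1 -0.1 0 0 0 0 0;1 0 0 0 0 0 0;0.8 0 0 0 0 0 0;0.8 0 0 0 0 0 0;0.8 0 0 0 0 0 0'
python3 -m pendant '0.8 0 0 0 0 0 0;0.8 0 0 0 0 0 0;0.8 0 0 0 0 0 0;0.8 0 0 0 0 0 0;0.8 0 0 0 0 0 0' | grep force
python3 -m pendant '0 0 0 0 0 0 0;0 0 0 0 0 0 0;0 0 0 0 0 0 0;-2 0 -3 0 0 0 9.4;-2 0 -3 0 0 0 9.4'
python3 - <<'E'
from h import *
s=viewer.snapshot("wrist"); cv2.imwrite("pics/w1.png",s["color"][:,:,::-1])
t=viewer.snapshot("top"); cv2.imwrite("pics/t1.png",t["color"][:,:,::-1])
a=cv2.resize(t["color"][150:340,100:310,::-1],(420,380)); b=cv2.resize(s["color"][:,:,::-1],(373,280)) 
o=np.zeros((380,800,3),np.uint8); o[:,:420]=a; o[:280,425:798]=b; cv2.imwrite("pics/c2.png",o)
E
```

```text
time: 3.58
tcp_pos: [0.4273, 0.1766, 0.1009]
eef_rot: [-0.0, 0.993, 0.115, 0.0]
ft_force: [-0.9, -0.8, 0.3]
gripper_width: 0.0005
ft_force: [-1.1, 0.4, -0.1]
time: 4.42
tcp_pos: [0.4242, 0.1756, 0.1591]
eef_rot: [0.001, 0.993, 0.115, -0.003]
ft_force: [-0.1, -0.2, 1.3]
gripper_width: 0.0104
```

View pics/c2.png

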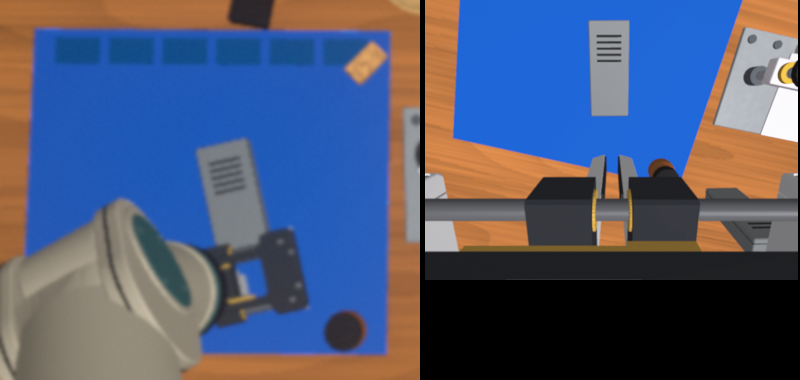

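The case now lies on its feet with the slots up: wrist view (full resolution) x≈281–351, y≈35–198. Next I measure its top face.

Run:
```python
from h import *
s=viewer.snapshot("wrist"); im=s["color"][:,:,::-1]; hsv=cv2.cvtColor(im,cv2.COLOR_BGR2HSV)
m=((hsv[...,1]<90)).astype(np.uint8); m[:,:240]=0; m[:,400:]=0; m[240:]=0
m=cv2.morphologyEx(m,cv2.MORPH_CLOSE,np.ones((9,9)))
cn=max(cv2.findContours(m,0,2)[0],key=cv2.contourArea); r=cv2.minAreaRect(cn); print(r)
W=np.array([ray(s,*q,.033) for q in cv2.boxPoints(r)]); print(W.round(4)); c=W.mean(0); print("centre",c)
print([np.linalg.norm(W[i]-W[i-1]).round(4) for i in range(4)])
L=max((W[1]-W[0],W[2]-W[1]),key=np.linalg.norm); y=np.arctan2(L[1],L[0]); y=y if abs(y)<1.57 else y-np.sign(y)*np.pi; print("yaw",y)
g=c-np.array([np.cos(y),np.sin(y),0])*.027; print("grasp",g)
go(g[0],g[1],.10,y); go(g[0],g[1],.009,y)
```

```text
((316.5, 119.5), (159.0, 67.0), 90.0)
[[0.5695 0.2404 0.033 ]
 [0.5817 0.1883 0.033 ]
 [0.4584 0.1568 0.033 ]
 [0.4449 0.2145 0.033 ]]
centre [0.51361709 0.20000338 0.033     ]
[np.float64(0.1273), np.float64(0.0535), np.float64(0.1273), np.float64(0.0592)]
yaw 0.24953104252567515
grasp [0.48745333 0.19333574 0.033     ]
t 4.57 tcp [0.4259 0.1766 0.1621] F [ 0.7 -0.3  0.9] w 0.0222 q [-0.38  0.43 -0.1   2.08  0.07  0.64 -1.87]
  move cm (cur tool axes) [ 6.36 -0.21  6.23] turn deg [-0.  -0.2 -1. ] move in target axes [ 6.38 -0.1   6.21]
t 4.57 tcp [0.4259 0.1766 0.1621] F [ 0.7 -0.3  0.9] w 0.0222 q [-0.38  0.43 -0.1   2.08  0.07  0.64 -1.87]
  move cm (cur tool axes) [ 6.33 -0.21 15.33] turn deg [-0.  -0.2 -1. ] move in target axes [ 6.38 -0.1  15.31]
```

```bash
python3 -m pendant '2.1 -0.05 1 0 0 -1 9.4;2.1 -0.05 1 0 0 0 9.4;2.1 0 1 0 0 0 9.4;0 0 1 0 0 0 9.4;0 0 1 0 0 0 9.4' |grep width
python3 -m pendant '0 0 1 0 0 0 9.4;0 0 1 0 0 0 9.4;0 0 1 0 0 0 9.4;0 0 1 0 0 0 9.4;0 0 1 0 0 0 9.4' |grep width
python3 - <<'E'
from h import *
go(.4875,.1933,.009,.245)
E
```

```text
gripper_width: 0.0556
gripper_width: 0.089
t 5.4 tcp [0.4868 0.1925 0.0596] F [-0.2 -0.1 -0.8] w 0.089 q [-0.38  0.67 -0.08  1.99  0.1   0.48 -1.85]
  move cm (cur tool axes) [ 0.09 -0.06  5.06] turn deg [0.  0.  0.2] move in target axes [ 0.09 -0.06  5.06]
```

```bash
python3 -m pendant '0 0 1.5 0 0 0 9.4;0 0 1.5 0 0 0 9.4;0 0 1.2 0 0 0 9.4;0 0 0.85 0 0 0 9.4;0 0 0 0 0 0 9.4' |grep -E "pos|force"
python3 -m pendant '0 0 0 0 0 0 5;0 0 0 0 0 0 5;0 0 0 0 0 0 5;0 0 0 0 0 0 5;0 0 0 0 0 0 5' |grep -E "pos|force|width"
python3 -m pendant '0 0 0 0 0 0 5;0 0 0 0 0 0 5;0 0 0 0 0 0 5;0 0 0 0 0 0 5;0 0 0 0 0 0 5' |grep -E "pos|force|width"
python3 -m pendant '0 0 -1 0 0 0 5;0 0 -1.5 0 0 0 5;0 0 -1.5 0 0 0 5;0 0 -1.5 0 0 0 5;0 0 -1.5 0 0 0 5' |grep -E "pos|force|width"
python3 - <<'E'
from h import *
n=np.array([np.cos(.034),np.sin(.034)])
o=np.array([.561,-.1134])
for d in (.150,.060): g=o-n*d; print(g); go(*g,.08,.034)
s=viewer.snapshot("wrist"); cv2.imwrite("pics/w2.png",s["color"][:,:,::-1])
E
```

```text
tcp_pos: [0.4859, 0.192, 0.0082]
ft_force: [0.3, 0.0, 0.3]
tcp_pos: [0.4875, 0.1927, 0.0106]
ft_force: [0.1, -0.2, -0.0]
gripper_width: 0.0638
tcp_pos: [0.4872, 0.1932, 0.0104]
ft_force: [-1.4, 1.8, 6.5]
gripper_width: 0.0557
tcp_pos: [0.4866, 0.1916, 0.0806]
ft_force: [0.8, 1.2, -2.9]
gripper_width: 0.0558
[ 0.41108669 -0.11849902]
t 7.07 tcp [0.4866 0.1916 0.0806] F [ 0.8  1.2 -2.9] w 0.0558 q [-0.37  0.63 -0.08  1.98  0.1   0.53 -1.85]
  move cm (cur tool axes) [-14.92  28.21   0.11] turn deg [ 0.1  0.1 12.2] move in target axes [-8.6  30.73  0.06]
[ 0.50103468 -0.11543961]
t 7.07 tcp [0.4866 0.1916 0.0806] F [ 0.8  1.2 -2.9] w 0.0558 q [-0.37  0.63 -0.08  1.98  0.1   0.53 -1.85]
  move cm (cur tool axes) [-6.12 30.12  0.1 ] turn deg [ 0.1  0.1 12.2] move in target axes [ 0.4  30.73  0.06]
```

View pics/w2.png

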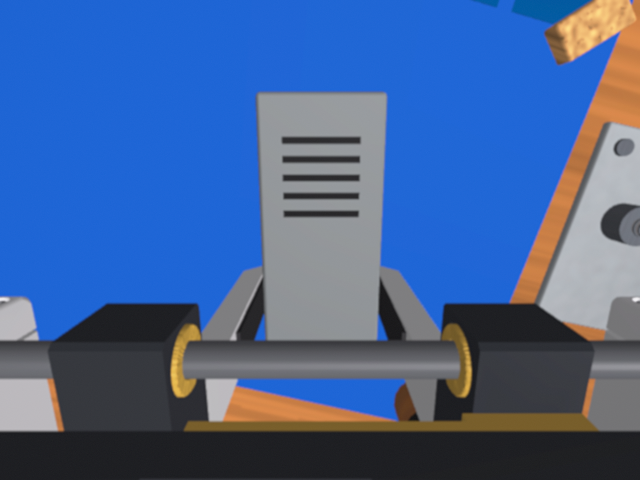

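The case is held squarely: front edge at image row 93, x 257–387. I move it to the staging point in front of the bar.

```bash
python3 -m pendant '-1.5 0 -0.5 0 0 2 5;-1.6 1 -0.5 0 0 2 5;-1.2 2 0 0 0 2 5;-1.0 2.5 0 0 0 2 5;0 2.5 0 0 0 2 5' |grep -E "pos|force"
python3 -m pendant '0 2.5 0 0 0 2.2 5;0 2.5 0 0 0 0 5;0 2.5 0 0 0 0 5;0 2.5 0 0 0 0 5;0 2.5 0 0 0 0 5' |grep -E "pos|force"
python3 - <<'E'
from h import *
n=np.array([np.cos(.034),np.sin(.034)])
go(*(np.array([.561,-.1134])-n*.126),.09,.034)
E
```

```text
tcp_pos: [0.444, 0.1015, 0.0897]
ft_force: [-0.0, -0.8, -3.1]
tcp_pos: [0.4406, -0.0162, 0.0879]
ft_force: [-19.3, 24.2, -2.2]
t 7.95 tcp [ 0.4406 -0.0162  0.0879] F [-19.3  24.2  -2.2] w 0.0627 q [ 0.04  0.55 -0.09  2.17  0.09  0.45 -1.64]
  move cm (cur tool axes) [-1.07 10.11 -0.26] turn deg [-0.4  1.3  0.9] move in target axes [-0.9  10.13 -0.21]
```

Run:
```python
from h import *
s=viewer.snapshot("wrist"); t=viewer.snapshot("top"); c=viewer.snapshot("scene")
o=np.zeros((600,800,3),np.uint8)
o[:300,:400]=cv2.resize(s["color"],(400,300))[...,::-1]
o[:300,400:]=cv2.resize(t["color"][180:360,260:500],(400,300))[...,::-1]
o[300:,:400]=cv2.resize(c["color"][140:320,200:440],(400,300))[...,::-1]
cv2.imwrite("pics/c3.png",o)
```

```text
(no output)
```

View pics/c3.png

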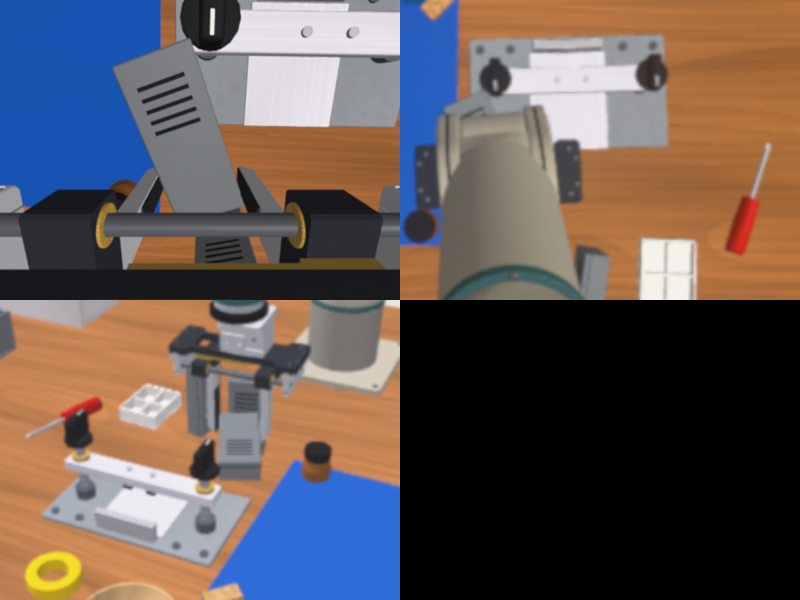

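The case's front-right corner touched the left knob disc (wrist view tip at about (190,40)) and twisted in the grip. I back off the way I came, set it down on the mat and regrip.

```bash
python3 -m pendant '-0.5 -1.5 0 0 0 0 5;0 -2.5 0 0 0 0 5;0 -3 0 0 0 0 5;0 -3 0 0 0 0 5;1 -3 0 0 0 0 5' |grep -E "pos|force"
python3 -m pendant '1 -3 0.5 0 0 0 5;1 -2 1 0 0 0 5;0 -1 1.5 0 0 0 5;0 0 1.5 0 0 0 5;0 0 1.5 0 0 0 5' |grep -E "pos|force"
python3 - <<'E'
from h import *
go(.487,.18,.0125,.03)
E
```

```text
tcp_pos: [0.45, 0.1081, 0.0895]
ft_force: [-0.8, -0.4, -2.6]
tcp_pos: [0.4704, 0.1695, 0.029]
ft_force: [-0.0, -1.2, -2.5]
t 8.93 tcp [0.4704 0.1695 0.029 ] F [-0.  -1.2 -2.5] w 0.0631 q [-0.39  0.71 -0.02  2.07  0.04  0.37 -1.97]
  move cm (cur tool axes) [ 1.69 -0.99  1.65] turn deg [0.  0.  0.4] move in target axes [ 1.69 -1.    1.65]
```

```bash
python3 -m pendant '0 0 0.5 0 0 0 5;0 0 0.5 0 0 0 5;0 0 0.4 0 0 0 5;0 0 0.2 0 0 0 5;0 0 0 0 0 0 5' |grep -E "pos|force"
python3 -m pendant '0 0 0 0 0 0 9.4;0 0 0 0 0 0 9.4;0 0 0 0 0 0 9.4;0 0 0 0 0 0 9.4;0 0 -2 0 0 0 9.4' |grep -E "pos|force"
python3 -m pendant '-1 0 -3 0 0 0 9.4;-2 0 -3 0 0 0 9.4;-2 0 -3 0 0 0 9.4;0 0 -3 0 0 0 9.4;0 0 0 0 0 0 9.4' |grep -E "pos|force"
cat >> h.py <<'E'
def case(s):
    im=s["color"][:,:,::-1]; hsv=cv2.cvtColor(im,cv2.COLOR_BGR2HSV)
    m=(hsv[...,1]<90).astype(np.uint8); m[:,:180]=0; m[:,480:]=0; m[245:]=0
    m=cv2.morphologyEx(m,cv2.MORPH_CLOSE,np.ones((9,9)))
    cn=max(cv2.findContours(m,0,2)[0],key=cv2.contourArea); r=cv2.minAreaRect(cn); print(r,cv2.boxPoints(r).round().tolist())
    W=np.array([ray(s,*q,.033) for q in cv2.boxPoints(r)]); c=W.mean(0); print("centre",c,[np.linalg.norm(W[i]-W[i-1]).round(4) for i in range(4)])
    L=max((W[1]-W[0],W[2]-W[1]),key=np.linalg.norm); y=np.arctan2(L[1],L[0]); y=y if abs(y)<1.57 else y-np.sign(y)*np.pi; print("yaw",y)
    return c,y
E
python3 - <<'E'
from h import *
s=viewer.snapshot("wrist"); cv2.imwrite("pics/w3.png",s["color"][:,:,::-1])
c,y=case(s); g=c-np.array([np.cos(y),np.sin(y),0])*.027; print(g); go(g[0],g[1],.009,y)
E
```

```text
tcp_pos: [0.471, 0.1685, 0.014]
ft_force: [-0.5, -0.4, -2.3]
tcp_pos: [0.4691, 0.1681, 0.0322]
ft_force: [-0.3, -0.1, 0.3]
tcp_pos: [0.423, 0.1683, 0.1588]
ft_force: [0.9, 0.2, 0.9]
((309.7616271972656, 130.63702392578125), (160.35264587402344, 68.3646240234375), 72.6459732055664) [[253.0, 64.0], [318.0, 44.0], [366.0, 197.0], [301.0, 217.0]]
centre [0.50655398 0.17904701 0.033     ] [np.float64(0.1296), np.float64(0.0544), np.float64(0.128), np.float64(0.0598)]
yaw 0.36399126032106377
[0.48132293 0.16943483 0.033     ]
t 10.23 tcp [0.4228 0.168  0.1569] F [0.3 0.2 0.3] w 0.0938 q [-0.42  0.43 -0.03  2.1   0.02  0.61 -2.  ]
  move cm (cur tool axes) [ 5.76  0.11 14.83] turn deg [ -0.1  -0.4 -18.8] move in target axes [ 5.52  1.95 14.79]
```

View pics/w3.png

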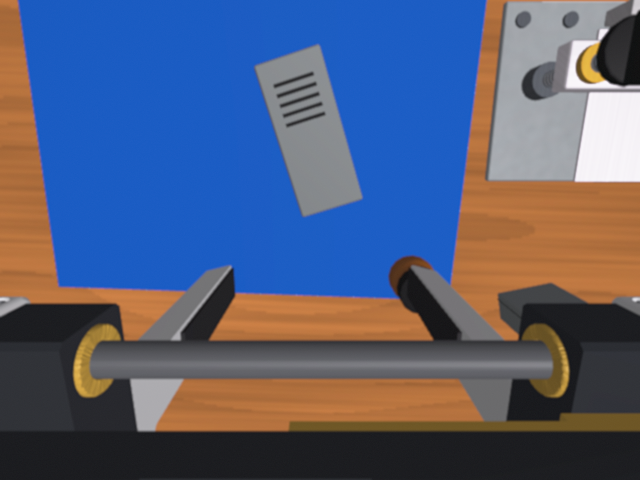

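The case lies flat at image box (253,64)–(366,217). I regrip, then carry it above knob height this time.

```bash
python3 -m pendant '0 0 1 0 0 -6.3 9.4;0 0 1 0 0 -6.3 9.4;0 0 1 0 0 -6.2 9.4;2.5 1 1 0 0 0 9.4;3 0.95 1 0 0 0 9.4' |grep width
python3 -m pendant '0 0 2 0 0 0 9.4;0 0 2 0 0 0 9.4;0 0 2 0 0 0 9.4;0 0 1.5 0 0 0 9.4;0 0 0 0 0 0 9.4' |grep width
python3 - <<'E'
from h import *
go(.4813,.1694,.009,.364)
E
```

```text
gripper_width: 0.0938
gripper_width: 0.0941
t 11.07 tcp [0.4768 0.1672 0.0254] F [0.5 0.5 1. ] w 0.0941 q [-0.34  0.72 -0.08  2.05  0.14  0.39 -1.74]
  move cm (cur tool axes) [ 0.51 -0.05  1.64] turn deg [ 0.   0.4 -0. ] move in target axes [ 0.5  -0.05  1.64]
```

```bash
python3 -m pendant '0.2 0 0.7 0 0 0 9.4;0.3 0 0.7 0 0 0 9.4;0 0 0.2 0 0 0 5;0 0 0 0 0 0 5;0 0 0 0 0 0 5' |grep -E "pos|force"
python3 -m pendant '0 0 0 0 0 0 5;0 0 0 0 0 0 5;0 0 0 0 0 0 5;0 0 0 0 0 0 5;0 0 0 0 0 0 5' |grep -E "pos|force|width"
python3 -m pendant '0 0 0 0 0 0 5;0 0 0 0 0 0 5;0 0 -1 0 0 0 5;0 0 -1.5 0 0 0 5;0 0 -2 0 0 0 5' |grep -E "pos|force|width"
python3 -m pendant '0 0 -2.5 0 0 0 5;-0.5 0 -2.5 0 0 2 5;-0.5 0 -2.5 0 0 3 5;-0.5 0 -2.5 0 0 4 5;0 0 -2 0 0 4 5' |grep -E "pos|force|width"
python3 - <<'E'
from h import *
n=np.array([np.cos(.034),np.sin(.034)])
go(*(np.array([.561,-.1134])-n*.126),.17,.034)
E
```

```text
tcp_pos: [0.4842, 0.1701, 0.0133]
ft_force: [0.0, -0.1, 0.2]
tcp_pos: [0.4837, 0.1708, 0.0134]
ft_force: [-1.8, 1.3, 5.4]
gripper_width: 0.0558
tcp_pos: [0.4827, 0.1689, 0.0576]
ft_force: [1.0, 0.1, -3.2]
gripper_width: 0.0556
tcp_pos: [0.4685, 0.1642, 0.1798]
ft_force: [1.0, 0.1, -3.2]
gripper_width: 0.0561
t 12.73 tcp [0.4685 0.1642 0.1798] F [ 1.   0.1 -3.2] w 0.0561 q [-0.35  0.45 -0.06  1.96  0.04  0.73 -1.87]
  move cm (cur tool axes) [-7.03 27.5   1.  ] turn deg [0.  0.  5.6] move in target axes [-4.3  28.05  0.98]
```

```bash
python3 -m pendant '-0.5 1.5 0 0 0 2.8 5;-0.5 2.5 0 0 0 2.8 5;-0.5 3 0 0 0 0 5;-0.5 3 0 0 0 0 5;-0.5 3 0 0 0 0 5' |grep -E "force|width"
python3 -m pendant '-0.5 3 0 0 0 0 5;-0.5 3 0 0 0 0 5;-0.4 3 0 0 0 0 5;-0.4 3 0 0 0 0 5;0 2 0 0 0 0 5' |grep -E "force|width"
python3 -m pendant '0 0 0.8 0 0 0 5;0 0 1 0 0 0 5;0 0 0 0 0 0 5;0 0 0 0 0 0 5;0 0 0 0 0 0 5' |grep -E "force|width"
python3 - <<'E'
from h import *
n=np.array([np.cos(.034),np.sin(.034)])
go(*(np.array([.561,-.1134])-n*.126),.03,.034)
s=viewer.snapshot("wrist"); cv2.imwrite("pics/w4.png",s["color"][:,:,::-1])
for x,y,z in((-.085,.05,.009),(-.085,-.05,.009),(0,.095,.14),(0,-.095,.14),(-.016,0,.073),(.045,.045,.034),(.045,-.045,.034),(-.085,.13,.007),(-.085,-.13,.007)):
    p=np.array([.561,-.1134])+x*n+y*np.array([-n[1],n[0]]); print((x,y,z),pix(s,(*p,z)).round(0))
E
```

```text
ft_force: [0.1, -0.0, -3.6]
gripper_width: 0.0556
ft_force: [0.7, -0.5, -3.4]
gripper_width: 0.0562
ft_force: [0.8, 0.3, -1.9]
gripper_width: 0.0557
t 13.98 tcp [ 0.4393 -0.1066  0.1598] F [ 0.8  0.3 -1.9] w 0.0557 q [ 0.19  0.42 -0.02  2.1   0.01  0.62 -1.37]
  move cm (cur tool axes) [-0.46  1.1  12.98] turn deg [-0.   0.1  0.3] move in target axes [-0.46  1.1  12.98]
(-0.085, 0.05, 0.009) [278. 187.]
(-0.085, -0.05, 0.009) [385. 188.]
(0, 0.095, 0.14) [156.  45.]
(0, -0.095, 0.14) [526.  46.]
(-0.016, 0, 0.073) [335.  98.]
(0.045, 0.045, 0.034) [276.  22.]
(0.045, -0.045, 0.034) [392.  23.]
(-0.085, 0.13, 0.007) [193. 187.]
(-0.085, -0.13, 0.007) [469. 188.]
```

View pics/w4.png

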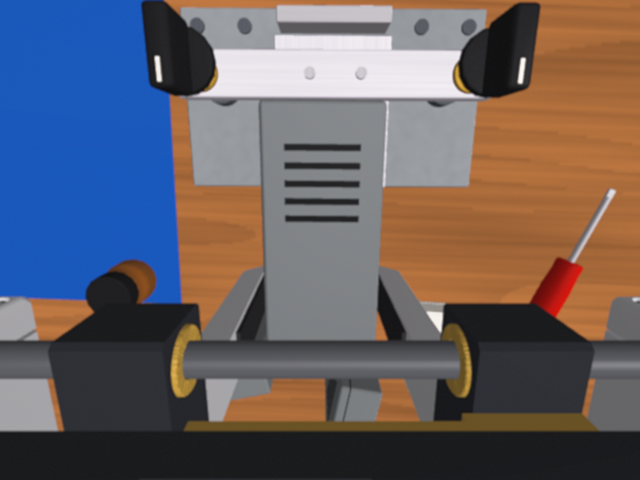

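Projected press points match the picture to about 1–2 px (base corners at (193,187) and (469,187)), so the press pose is good. I shift 11 mm right and descend in front of the bar.

```bash
python3 -m pendant '0.1 0.5 1 0 0 0.3 5;0.2 0.6 2 0 0 0 5;0 0 2 0 0 0 5;0 0 2 0 0 0 5;0 0 2 0 0 0 5' |grep -E "force|width"
python3 -m pendant '0 0 1.5 0 0 0 5;0 0 1 0 0 0 5;0 0 0.8 0 0 0 5;0 0 0.3 0 0 0 5;0 0 0 0 0 0 5' |grep -E "force|width"
python3 - <<'E'
from h import *
n=np.array([np.cos(.034),np.sin(.034)])
go(*(np.array([.561,-.1134])-n*.118),.024,.034)
go(*(np.array([.561,-.1134])-n*.062),.024,.034)
E
```

```text
ft_force: [-0.1, -0.1, -3.4]
gripper_width: 0.0555
ft_force: [-0.2, -0.1, -2.6]
gripper_width: 0.056
t 14.87 tcp [ 0.4431 -0.1176  0.0334] F [-0.2 -0.1 -2.6] w 0.056 q [ 0.21  0.67 -0.01  2.18  0.03  0.3  -1.36]
  move cm (cur tool axes) [-0.   -0.02  0.94] turn deg [-0.  0. -0.] move in target axes [-0.   -0.02  0.94]
t 14.87 tcp [ 0.4431 -0.1176  0.0334] F [-0.2 -0.1 -2.6] w 0.056 q [ 0.21  0.67 -0.01  2.18  0.03  0.3  -1.36]
  move cm (cur tool axes) [ 5.6  -0.02  0.93] turn deg [-0.  0. -0.] move in target axes [ 5.6  -0.02  0.94]
```

```bash
python3 -m pendant '0 0 0.4 0 0 0 5;0 0 0.4 0 0 0 5;0 0 0.15 0 0 0 5;0 0 0 0 0 0 5;0 0 0 0 0 0 5' |grep -E "pos|force"
python3 -m pendant '0.8 0 0 0 0 0 5;0.8 0 0 0 0 0 5;0.8 0 0 0 0 0 5;0.6 0 0 0 0 0 5;0 0 0 0 0 0 5' |grep -E "pos|force"
python3 - <<'E'
from h import *
n=np.array([np.cos(.034),np.sin(.034)])
go(*(np.array([.561,-.1134])-n*.062),.022,.034)
E
```

```text
tcp_pos: [0.4434, -0.1176, 0.0246]
ft_force: [-0.4, 0.5, -3.3]
tcp_pos: [0.476, -0.1164, 0.0247]
ft_force: [0.1, -0.2, -2.6]
t 15.7 tcp [ 0.476  -0.1164  0.0247] F [ 0.1 -0.2 -2.6] w 0.0559 q [ 0.19  0.71 -0.01  2.1   0.02  0.33 -1.38]
  move cm (cur tool axes) [ 2.3  -0.01  0.27] turn deg [ 0.  -0.2  0. ] move in target axes [ 2.3  -0.01  0.27]
```

```bash
python3 -m pendant '0.8 0 0 0 0 0 5;0.8 0 0 0 0 0 5;0.7 0 0 0 0 0 5;0 0 0 0 0 0 5;0 0 0.2 0 0 0 5' |grep -E "pos|force"
python3 -m pendant '0 0 0.1 0 0 0 5;0 0 0.1 0 0 0 5;0 0 0.1 0 0 0 5;0 0 0 0 0 0 5;0 0 0 0 0 0 5' |grep -E "pos|force"
```

```text
tcp_pos: [0.4969, -0.1157, 0.0226]
ft_force: [-1.3, -0.1, -3.2]
tcp_pos: [0.4954, -0.1158, 0.0199]
ft_force: [-3.2, 0.2, 5.8]
```

```bash
python3 -m pendant '0 0 0 0 0 0 7.5;0 0 0 0 0 0 7.5;0 0 -0.1 0 0 0 7.5;0 0 -0.3 0 0 0 7.5;0 0 -1 0 0 0 7.5' |grep -E "pos|force|width"
python3 -m pendant '0 0 -2 0 0 0 7.5;0 0 -1.5 0 0 0 7;-2 0 0 0 0 0 5;-2.5 0 0 0 0 0 4;-1.6 0 0 0 0 0 3' |grep -E "pos|force|width"
python3 - <<'E'
from h import *
n=np.array([np.cos(.034),np.sin(.034)])
go(*(np.array([.561,-.1134])-n*.125),.02,.034)
s=viewer.snapshot("wrist"); cv2.imwrite("pics/w5.png",s["color"][:,:,::-1])
for x,y,z in((-.085,.028,.04),(-.085,-.028,.04),(-.098,.028,.04),(-.098,-.028,.04),(-.03,.028,.04),(-.03,-.028,.04)):
    p=np.array([.561,-.1134])+x*n+y*np.array([-n[1],n[0]]); print((x,y,z),pix(s,(*p,z)).round(0))
E
```

```text
tcp_pos: [0.4955, -0.1156, 0.033]
ft_force: [-0.8, 0.9, -0.5]
gripper_width: 0.0751
tcp_pos: [0.4334, -0.1179, 0.0695]
ft_force: [0.3, -0.0, 0.1]
gripper_width: 0.0533
t 17.37 tcp [ 0.4334 -0.1179  0.0695] F [ 0.3 -0.   0.1] w 0.0533 q [ 0.21  0.59 -0.02  2.18  0.02  0.37 -1.36]
  move cm (cur tool axes) [ 0.26 -0.02  4.95] turn deg [ 0.  0. -0.] move in target axes [ 0.26 -0.02  4.95]
(-0.085, 0.028, 0.04) [272. 196.]
(-0.085, -0.028, 0.04) [366. 196.]
(-0.098, 0.028, 0.04) [273. 218.]
(-0.098, -0.028, 0.04) [365. 218.]
(-0.03, 0.028, 0.04) [268.  98.]
(-0.03, -0.028, 0.04) [369.  97.]
```

View pics/w5.png

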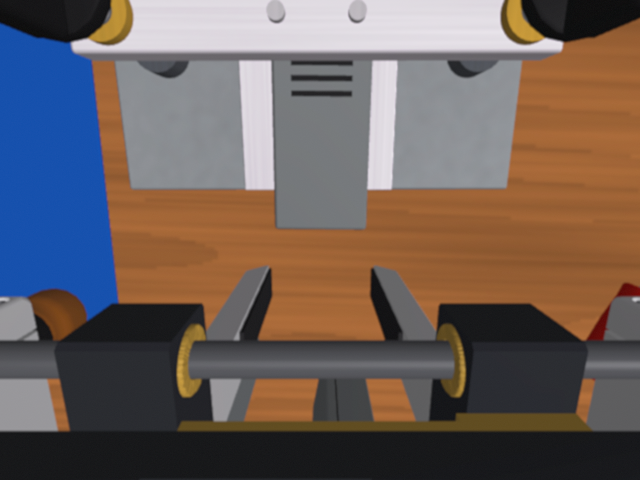

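The case lies straight (275–367 px, near edge at row 228), about 19 mm short of home and ~1 mm right of the middle. Two-finger push home next.

```bash
python3 -m pendant '0 0 1.5 0 0 0 2.6;0 0 1.5 0 0 0 2.6;0 0 1.2 0 0 0 2.6;0 0 0.8 0 0 0 2.6;0 0 0 0 0 0 2.6' |grep -E "pos|force|width"
python3 -m pendant '0.4 0 0 0 0 0 2.6;0.5 0 0 0 0 0 2.6;0.5 0 0 0 0 0 2.6;0.5 0 0 0 0 0 2.6;0.4 0 0 0 0 0 2.6' |grep -E "pos|force|width"
python3 -m pendant '0.3 0 0 0 0 0 2.6;0.3 0 0 0 0 0 2.6;0.3 0 0 0 0 0 2.6;0 0 0 0 0 0 2.6;0 0 0 0 0 0 2.6' |grep -E "pos|force|width"
python3 - <<'E'
from h import *
n=np.array([np.cos(.034),np.sin(.034)])
go(*(np.array([.561,-.1134])-n*.093),.02,.034)
E
```

```text
tcp_pos: [0.4353, -0.1177, 0.0176]
ft_force: [-0.3, -0.1, 0.3]
gripper_width: 0.0261
tcp_pos: [0.4564, -0.117, 0.0188]
ft_force: [-5.0, 0.0, 5.5]
gripper_width: 0.0257
tcp_pos: [0.4675, -0.1167, 0.0188]
ft_force: [-2.8, -0.2, 1.7]
gripper_width: 0.0261
t 18.67 tcp [ 0.4675 -0.1167  0.0188] F [-2.8 -0.2  1.7] w 0.0261 q [ 0.2   0.71 -0.01  2.12  0.03  0.31 -1.38]
  move cm (cur tool axes) [ 0.06 -0.02 -0.12] turn deg [ 0. -0. -0.] move in target axes [ 0.06 -0.02 -0.12]
```

```bash
python3 -m pendant '0.2 0 0 0 0 0 2.6;0.1 0 0 0 0 0 2.6;0 0 0 0 0 0 2.6;0 0 0 0 0 0 2.6;0 0 0 0 0 0 2.6' |grep -E "pos|force"
python3 -m pendant '0.2 0 0 0 0 0 2.6;0.1 0 0 0 0 0 2.6;0 0 0 0 0 0 2.6;0 0 0 0 0 0 2.6;0 0 0 0 0 0 2.6' |grep -E "pos|force"
```

```text
tcp_pos: [0.4677, -0.1167, 0.0185]
ft_force: [-7.2, -0.3, 5.4]
tcp_pos: [0.4676, -0.1166, 0.0183]
ft_force: [-10.7, -1.1, 9.2]
```

The case is home: force rises while the position stays fixed at the expected place. Now retreat, rise and go above the left knob.

```bash
python3 -m pendant '-1 0 0 0 0 0 4;-0.5 0 -1.5 0 0 0 5;0 0 -3 0 0 0 6;0 0 -3.5 0 0 0 6;0 0 -3.5 0 0 0 6' >/dev/null
python3 -m pendant '0 -1 -3 0 0 0 6;1 -2 -2 0 0 0 6;3 -2 0 0 0 0 6;3 -2 0 0 0 0 6;3 -2 0 0 0 0 6' |grep force
python3 - <<'E'
from h import *
go(.5578,-.0184,.112,.034)
s=viewer.snapshot("wrist"); cv2.imwrite("pics/w6.png",s["color"][:,:,::-1])
n=np.array([np.cos(.034),np.sin(.034)]); l=np.array([-n[1],n[0]]); o=np.array([.561,-.1134])
for y in (.095,-.095): print(y,[pix(s,(*(o+x*n+y*l),.14)).round(0).tolist() for x in(-.021,0,.021)])
print("near end",[pix(s,(*(o-.085*n+y*l),.04)).round(0).tolist() for y in(.028,-.028)])
E
```

```text
ft_force: [1.1, -0.5, 0.4]
t 20.33 tcp [ 0.5581 -0.0225  0.1852] F [ 1.1 -0.5  0.4] w 0.0597 q [ 0.01  0.52 -0.02  1.8   0.02  0.81 -1.56]
  move cm (cur tool axes) [-0.05 -0.41  7.32] turn deg [-0.  -0.3 -0. ] move in target axes [-0.02 -0.41  7.32]
0.095 [[314.0, 288.0], [313.0, 258.0], [313.0, 227.0]]
-0.095 [[593.0, 287.0], [598.0, 257.0], [604.0, 226.0]]
near end [[383.0, 311.0], [439.0, 311.0]]
```

View pics/w6.png

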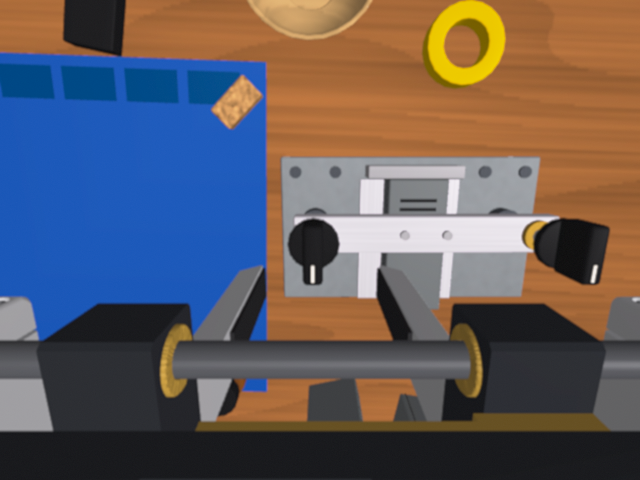

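The view matches home: near edge at about row 307 (predicted 311), far end at the stop. Both grips point along press x: left (313,227–288), right (593,287)–(604,226). I flip the tool half a turn for wrist range, then grasp the left knob.

```bash
python3 -m pendant '0 -0.2 0 0 0 -7 6;0 -0.2 0 0 0 -7 6;0 0 0 0 0 -7 6;0 0 0 0 0 -7 6;0 0 0 0 0 -7 6' >/dev/null
python3 -m pendant '0 0 0 0 0 -7 6;0 0 0 0 0 -7 6;0 0 0 0 0 -7 6;0 0 0 0 0 -7 6;0 0 0 0 0 -7 6' >/dev/null
python3 -m pendant '0 0 0 0 0 -7 6;0 0 0 0 0 -7 6;0 0 0 0 0 -7 6;0 0 0 0 0 -7 6;0 0 0 0 0 -7 6' >/dev/null
python3 -m pendant '0 0 0 0 0 -7 6;0 0 0 0 0 -7 6;0 0 0 0 0 -7 6;0 0 0 0 0 -7 6;0 0 0 0 0 -7 6' >/dev/null
python3 -m pendant '0 0 0 0 0 -7 6;0 0 0 0 0 -7 6;0 0 0 0 0 -7 6;0 0 0 0 0 -7 6;0 0 0 0 0 -7 6' >/dev/null
python3 - <<'E'
from h import *
go(.5578,-.0184,.114,.034+np.pi)
E
```

```text
t 22.47 tcp [ 0.5559 -0.0197  0.1839] F [-0.9 -0.4 -1.2] w 0.0597 q [ 0.53  0.65 -0.87  1.79  0.6   0.98  0.93]
  move cm (cur tool axes) [-0.17  0.13  6.99] turn deg [ 0.   0.1 -4.7] move in target axes [-0.2   0.12  6.99]
```

```bash
python3 -m pendant '-0.2 0.1 1.5 0 0 -4.7 6;0 0 1.5 0 0 0 6;0 0 1.5 0 0 0 6;0 0 1.5 0 0 0 6;0 0 1 0 0 0 6' |grep -E "pos|force"
python3 -m pendant '0 0 0 0 0 0 1;0 0 0 0 0 0 1;0 0 0 0 0 0 1;0 0 0 0 0 0 1;0 0 0 0 0 0 1' |grep -E "pos|force|width"
python3 -m pendant '0 0 0 0 0 0 1;0 0 0 0 0 0 1;0 0 0 0 0 0 1;0 0 0 0 0 0 1;0 0 0 0 0 0 1' |grep -E "pos|force|width"
python3 - <<'E'
from h import *
go(.5578,-.0184,.114,.034+np.pi); print(manip.state()["torque"])
E
```

```text
tcp_pos: [0.5572, -0.019, 0.1125]
ft_force: [-1.5, -1.0, -0.3]
tcp_pos: [0.5575, -0.0188, 0.1143]
ft_force: [0.0, 1.4, 0.5]
gripper_width: 0.0302
tcp_pos: [0.5571, -0.0169, 0.1139]
ft_force: [-1.2, 5.3, 2.4]
gripper_width: 0.0137
t 23.72 tcp [ 0.5571 -0.0169  0.1139] F [-1.2  5.3  2.4] w 0.0137 q [ 0.49  0.75 -0.82  1.85  0.71  0.86  0.91]
  move cm (cur tool axes) [-0.06 -0.16 -0.01] turn deg [ 0.1  0.1 -0.2] move in target axes [-0.06 -0.16 -0.01]
[1.36951529 0.11452917 0.04698444]
```

Run:
```python
import cv2,numpy as np
im=cv2.imread("pics/w5.png").astype(int)
for r in (120,150,180):
    g=im[r].mean(1); d=np.diff(g); i=[k for k in range(110,540) if abs(d[k])>12]; print(r,[(k,int(d[k])) for k in i])
```

```text
120 [(121, 14), (122, 16), (240, 16), (241, 40), (242, 25), (271, -41), (272, -53), (273, -17), (274, 13), (368, 27), (369, 47), (370, 23), (393, -23), (394, -33), (395, -19), (514, -19), (515, -12)]
150 [(125, 13), (126, 12), (242, 27), (243, 35), (244, 14), (271, -14), (272, -49), (273, -49), (275, 14), (367, 32), (368, 44), (369, 19), (392, -37), (393, -31), (510, -18), (511, -17)]
180 [(129, 17), (130, 14), (244, 37), (245, 25), (272, -29), (273, -52), (274, -33), (366, 32), (367, 45), (368, 19), (390, -13), (391, -35), (392, -26), (506, -19), (507, -21)]
```

```bash
python3 -m pendant '0 0.15 0 0 0 3 1;0 0 0 0 0 6 1;0 0 0 0 0 6 1;0 0 0 0 0 6 1;0 0 0 0 0 6 1' |grep -E "pos|force|width"
python3 -m pendant '0 0 0 0 0 6 1;0 0 0 0 0 6 1;0 0 0 0 0 6 1;0 0 0 0 0 6 1;0 0 0 0 0 6 1' |grep -E "pos|force|width"
python3 -m pendant '0 0 0 0 0 1 1;0 0 0 0 0 0 1;0 0 0 0 0 0 1;0 0 0 0 0 0 5;0 0 0 0 0 0 5' |grep -E "pos|force|width"
python3 - <<'E'
from h import *
go(.5558,-.0174,.114,.034+np.pi-1); print(manip.state()["torque"])
E
```

```text
tcp_pos: [0.5573, -0.0161, 0.1139]
ft_force: [0.3, 3.9, 1.5]
gripper_width: 0.0138
tcp_pos: [0.5579, -0.0154, 0.114]
ft_force: [0.4, 4.9, -0.2]
gripper_width: 0.0138
tcp_pos: [0.5566, -0.0185, 0.1134]
ft_force: [-0.7, -0.3, 0.6]
gripper_width: 0.0238
t 24.97 tcp [ 0.5566 -0.0185  0.1134] F [-0.7 -0.3  0.6] w 0.0238 q [ 0.33  0.67 -0.55  1.86  0.49  0.75  0.1 ]
  move cm (cur tool axes) [ 0.14 -0.01 -0.06] turn deg [-0.1  0.1 -1.1] move in target axes [ 0.14 -0.   -0.06]
[ 0.00762764 -0.07198433 -0.01045206]
```

```bash
python3 -m pendant '0 0 0 0 0 0 6;0 0 -2 0 0 0 6;0 0 -2.5 0 0 0 6;0 0 -2.5 0 0 -7 6;0 0 0 0 0 -7 6' >/dev/null
python3 -m pendant '0 0 0 0 0 -7 6;0 0 0 0 0 -7 6;0 0 0 0 0 -7 6;0 0 0 0 0 -7 6;0 0 0 0 0 -7 6' >/dev/null
python3 -m pendant '0 -2 0 0 0 -7 6;0 -3.5 0 0 0 -1 6;0 -3.5 0 0 0 0 6;0 -3.5 0 0 0 0 6;0 -3.5 0 0 0 0 6' | grep force
python3 - <<'E'
from h import *
go(.5640,-.2060,.114,.034+np.pi)
E
```

```text
ft_force: [0.9, 0.0, -1.1]
t 26.22 tcp [ 0.5543 -0.18    0.1833] F [ 0.9  0.  -1.1] w 0.0598 q [ 0.79  0.7  -0.88  1.72  0.62  1.03  1.27]
  move cm (cur tool axes) [-0.95 -2.6   6.93] turn deg [-0.1 -0.1 -1.4] move in target axes [-0.88 -2.63  6.93]
```

```bash
python3 -m pendant '-0.45 -1.3 0 0 0 -1.4 6;-0.45 -1.3 0.5 0 0 0 6;0 0 1.7 0 0 0 6;0 0 1.7 0 0 0 6;0 0 1.7 0 0 0 6' |grep -E "pos|force"
python3 -m pendant '0 0 1.3 0 0 0 6;0 0 0 0 0 0 4;0 0 0 0 0 0 1;0 0 0 0 0 0 1;0 0 0 0 0 0 1' |grep -E "pos|force|width"
python3 -m pendant '0 0 0 0 0 0 1;0 0 0 0 0 0 1;0 0 0 0 0 0 1;0 0 0 0 0 0 1;0 0 0 0 0 0 1' |grep -E "pos|force|width"
python3 - <<'E'
from h import *
go(.5640,-.2060,.114,.034+np.pi); print(manip.state()["torque"])
E
```

```text
tcp_pos: [0.5648, -0.2031, 0.1265]
ft_force: [-0.2, -0.4, -0.4]
tcp_pos: [0.5656, -0.2029, 0.1155]
ft_force: [0.4, -1.0, 0.3]
gripper_width: 0.0365
tcp_pos: [0.5652, -0.2065, 0.1151]
ft_force: [0.9, -6.0, 2.1]
gripper_width: 0.0137
t 27.47 tcp [ 0.5652 -0.2065  0.1151] F [ 0.9 -6.   2.1] w 0.0137 q [ 0.78  0.8  -0.82  1.73  0.72  0.94  1.27]
  move cm (cur tool axes) [0.12 0.05 0.11] turn deg [-0.3  0.1 -0. ] move in target axes [0.12 0.05 0.11]
[-1.20253183 -0.27193281  0.01332687]
```

```bash
python3 -m pendant '0 -0.3 0 0 0 4 1;0 0 0 0 0 6 1;0 0 0 0 0 6 1;0 0 0 0 0 6 1;0 0 0 0 0 6 1' |grep -E "pos|force|width"
python3 -m pendant '0 0 0 0 0 6 1;0 0 0 0 0 6 1;0 0 0 0 0 6 1;0 0 0 0 0 6 1;0 0 0 0 0 6 1' |grep -E "pos|force|width"
python3 -c "
from h import *
go(.5640,-.2060,.114,.034+np.pi-1.0); print(manip.state()['torque'])"
python3 -m pendant '0 0 0 0 0 6 1;0 0 0 0 0 6 1;0 0 0 0 0 6 1;0 0 0 0 0 6 1;0 0 0 0 0 6 1' |grep -E "pos|force|width"
python3 -m pendant '0 0 0 0 0 6 1;0 0 0 0 0 6 1;0 0 0 0 0 6 1;0 0 0 0 0 0 1;0 0 0 0 0 0 1' |grep -E "pos|force|width"
python3 -c "
from h import *
go(.5640,-.2060,.114,.034+np.pi-1.85); print(manip.state()['torque'])"
```

```text
tcp_pos: [0.5652, -0.2065, 0.1151]
ft_force: [-0.1, -0.4, 1.2]
gripper_width: 0.0138
tcp_pos: [0.5653, -0.2065, 0.1152]
ft_force: [0.6, -1.1, 0.6]
gripper_width: 0.0141
t 28.3 tcp [ 0.5653 -0.2065  0.1152] F [ 0.6 -1.1  0.6] w 0.0141 q [ 0.65  0.73 -0.56  1.73  0.5   0.83  0.44]
  move cm (cur tool axes) [ 0.11 -0.08  0.11] turn deg [ 0.   0.1 -0.9] move in target axes [ 0.11 -0.08  0.12]
[-0.15400826 -0.08124908  0.1904495 ]
tcp_pos: [0.5654, -0.2064, 0.1151]
ft_force: [-0.6, -1.5, 0.2]
gripper_width: 0.0138
tcp_pos: [0.5654, -0.2065, 0.1151]
ft_force: [-0.2, -1.8, 3.1]
gripper_width: 0.0139
t 29.13 tcp [ 0.5654 -0.2065  0.1151] F [-0.2 -1.8  3.1] w 0.0139 q [ 0.51  0.69 -0.33  1.74  0.3   0.77 -0.22]
  move cm (cur tool axes) [ 0.01 -0.15  0.11] turn deg [0.1 0.  0.2] move in target axes [ 0.01 -0.15  0.11]
[-0.39814669 -0.12803636 -0.16982516]
```

```bash
python3 -m pendant '0 0 0 0 0 0 6;0 0 0 0 0 0 6;0 0 0 0 0 0 6;0 0 0 0 0 0 6;0 0 -1.5 0 0 0 6' |grep -E "pos|force|width"
python3 -m pendant '0 0 -2 0 0 0 6;0 0 -2 0 0 -7 6;0 0 -0.5 0 0 -7 6;0 0 0 0 0 -7 6;0 0 0 0 0 -7 6' |grep -E "force|width"
python3 -m pendant '0 0 0 0 0 -7 6;0 0 0 0 0 -7 6;0 0 0 0 0 -7.1 6;0 0 0 0 0 0 6;0 0 0 0 0 0 6' |grep -E "pos"
python3 -c "
from h import *
go(.5580,-.0156,.114,.034+np.pi-.98)"
```

```text
tcp_pos: [0.5626, -0.2054, 0.127]
ft_force: [0.0, 0.1, 0.7]
gripper_width: 0.0434
ft_force: [0.6, 0.4, -0.2]
gripper_width: 0.06
tcp_pos: [0.5646, -0.2061, 0.1742]
t 30.38 tcp [ 0.5646 -0.2061  0.1742] F [-0.2 -0.9  0.6] w 0.0596 q [ 0.67  0.65 -0.6   1.68  0.44  0.94  0.51]
  move cm (cur tool axes) [15.99 10.36  6.04] turn deg [ 0.  -0.  -0.9] move in target axes [15.83 10.61  6.02]
```

```bash
python3 -m pendant '1.5 1 0 0 0 -0.9 6;2.8 1.9 0 0 0 0 6;3 2 0 0 0 0 6;3 2 0 0 0 0 6;2.8 1.8 0 0 0 0 6' >/dev/null
python3 -m pendant '1.5 1 0 0 0 0 6;1.3 0.9 0 0 0 0 6;0 0 0 0 0 0 6;0 0 0 0 0 0 6;0 0 0 0 0 0 6' |grep -E "pos"
python3 -c "
from h import *
go(.5580,-.0156,.114,.034+np.pi-.98)"
```

```text
tcp_pos: [0.5572, -0.0158, 0.1744]
t 31.22 tcp [ 0.5572 -0.0158  0.1744] F [ 0.1 -0.2 -0.2] w 0.0599 q [ 0.37  0.59 -0.6   1.8   0.43  0.88  0.19]
  move cm (cur tool axes) [-0.02  0.08  6.04] turn deg [-0.   0.   0.2] move in target axes [-0.03  0.08  6.04]
```

```bash
python3 -m pendant '0 0.05 1.5 0 0 0 6;0 0 1.5 0 0 0 6;0 0 1.5 0 0 0 6;0 0 1.5 0 0 0 5;0 0 0 0 0 0 1' |grep -E "force"
python3 -m pendant '0 0 0 0 0 0 1;0 0 0 0 0 0 1;0 0 0 0 0 0 1;0 0 0 0 0 0 1;0 0 0 0 0 0 1' |grep -E "pos|force|width"
python3 -m pendant '0 0 0 0 0 0 1;0 0 0 0 0 0 1;0 0 0 0 0 0 1;0 0 0 0 0 4 1;0 0 0 0 0 6 1' |grep -E "pos|force|width"
python3 -c "
from h import *
go(.5580,-.0156,.114,.034+np.pi-1.85); print(manip.state()['torque'])"
python3 -m pendant '0 0 0 0 0 6 1;0 0 0 0 0 6 1;0 0 0 0 0 6 1;0 0 0 0 0 6 1;0 0 0 0 0 5 1' |grep -E "pos|force|width"
python3 -c "
from h import *
go(.5580,-.0156,.114,.034+np.pi-1.85); print(manip.state()['torque'])"
```

```text
ft_force: [-0.6, -0.6, 0.3]
tcp_pos: [0.5582, -0.0149, 0.1152]
ft_force: [0.1, 0.5, 0.1]
gripper_width: 0.0167
tcp_pos: [0.5581, -0.015, 0.1151]
ft_force: [-0.9, -0.9, 5.2]
gripper_width: 0.0139
t 32.47 tcp [ 0.5581 -0.015   0.1151] F [-0.9 -0.9  5.2] w 0.0139 q [ 0.3   0.66 -0.5   1.86  0.46  0.74 -0.  ]
  move cm (cur tool axes) [-0.05 -0.03  0.11] turn deg [ 0.   0.  39.9] move in target axes [-0.06  0.01  0.11]
[-0.27519884  0.21001872  0.2654688 ]
tcp_pos: [0.559, -0.0148, 0.1152]
ft_force: [0.9, -0.5, 2.1]
gripper_width: 0.0136
t 32.88 tcp [ 0.559  -0.0148  0.1152] F [ 0.9 -0.5  2.1] w 0.0136 q [ 0.21  0.64 -0.36  1.86  0.33  0.7  -0.4 ]
  move cm (cur tool axes) [-0.08 -0.09  0.12] turn deg [ 0.2  0.  10.9] move in target axes [-0.1  -0.08  0.12]
[-0.25600393 -0.29505959  0.38210123]
```

```bash
python3 -m pendant '0 0 0 0 0 2 1;0 0 0 0 0 2 1;0 0 0 0 0 2 1;0 0 0 0 0 2 1;0 0 0 0 0 2 1' |grep -E "force"
python3 -c "
from h import *
go(.5580,-.0156,.114,.034+np.pi-1.85); print(manip.state()['torque'])
s=viewer.snapshot('wrist'); c=viewer.snapshot('scene'); print(manip.state()['torque'])
o=np.zeros((480,800,3),np.uint8); o[:300,:400]=cv2.resize(s['color'],(400,300))[...,::-1]; o[:,400:]=cv2.resize(c['color'][190:310,220:360],(400,343))[...,::-1][:480] if 0 else 0
z=cv2.resize(c['color'][190:310,225:365],(400,343),interpolation=cv2.INTER_CUBIC)[...,::-1]; o[:343,400:]=z; cv2.imwrite('pics/c7.png',o)"
```

```text
ft_force: [1.5, -0.8, 2.8]
t 33.3 tcp [ 0.5593 -0.0149  0.1151] F [ 1.5 -0.8  2.8] w 0.0136 q [ 0.18  0.63 -0.31  1.86  0.29  0.69 -0.53]
  move cm (cur tool axes) [-0.1  -0.11  0.11] turn deg [ 0.2 -0.   1.1] move in target axes [-0.1  -0.11  0.11]
[-0.36733797 -0.3034589   0.35875928]
[-0.38979242 -0.42230631  0.217201  ]
```

View pics/c7.png

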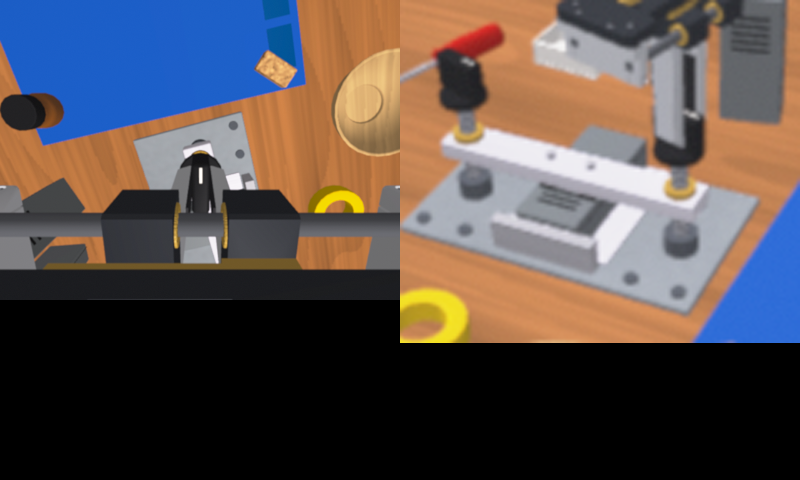

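Scene: the case lies under the bar against the stop; the bar is near level with both knobs at about 1.84 rad and springs partly compressed. From here small steps, watching the torque.

```bash
python3 -m pendant '0 0 0 0 0 1.5 1;0 0 0 0 0 1.5 1;0 0 0 0 0 1.5 1;0 0 0 0 0 1.5 1;0 0 0 0 0 1.5 1' |grep -E "force"
python3 -c "
from h import *
go(.5580,-.0156,.114,.034+np.pi-1.96); print(manip.state()['torque'])"
python3 -m pendant '0 0 0 0 0 0 6;0 0 0 0 0 0 6;0 0 0 0 0 0 6;0 0 0 0 0 0 6;0 0 0 0 0 0 6' |grep -E "force|width"
python3 -m pendant '0 0 -2 0 0 0 6;0 0 -2 0 0 0 6;0 0 -2 0 0 0 6;0 0 0 0 0 -4 6;0 0 0 0 0 -3 6' |grep -E "force|width"
python3 -c "
from h import *
go(.5654,-.2066,.115,.034+np.pi-1.85); print(manip.state()['torque'])"
```

```text
ft_force: [4.3, -2.2, 4.4]
t 33.82 tcp [ 0.5594 -0.0149  0.1151] F [ 4.3 -2.2  4.4] w 0.0138 q [ 0.16  0.63 -0.27  1.86  0.26  0.68 -0.63]
  move cm (cur tool axes) [-0.11 -0.11  0.11] turn deg [ 0.2 -0.1 -0.3] move in target axes [-0.11 -0.11  0.11]
[-0.55146982 -1.09251494  0.43444757]
ft_force: [0.1, -0.4, -0.6]
gripper_width: 0.0437
ft_force: [-0.7, -0.5, 0.2]
gripper_width: 0.0603
t 34.65 tcp [ 0.5582 -0.0147  0.1757] F [-0.7 -0.5  0.2] w 0.0603 q [ 0.2   0.55 -0.34  1.81  0.24  0.83 -0.49]
  move cm (cur tool axes) [-18.51   5.11   6.07] turn deg [ 0.1 -0.   0.7] move in target axes [-18.44   5.36   6.07]
[-0.00687893 -0.03130713  0.01404831]
```

```bash
python3 -m pendant '-2 0.6 0 0 0 0.7 6;-3.2 0.9 0 0 0 0 6;-3.5 1 0 0 0 0 6;-3.5 1 0 0 0 0 6;-3.3 0.9 0 0 0 0 6' >/dev/null
python3 -m pendant '-2 0.6 0 0 0 0 6;-1 0.3 0.5 0 0 0 6;0 0 1 0 0 0 6;0 0 0 0 0 0 6;0 0 0 0 0 0 6' |grep -E "pos"
python3 -c "
from h import *
go(.5654,-.2066,.115,.034+np.pi-1.85)"
```

```text
tcp_pos: [0.5635, -0.2041, 0.1584]
t 35.48 tcp [ 0.5635 -0.2041  0.1584] F [-0.1 -0.4  0.3] w 0.06 q [ 0.51  0.63 -0.33  1.7   0.25  0.85 -0.18]
  move cm (cur tool axes) [-0.21  0.26  4.34] turn deg [-0.2 -0.1  0. ] move in target axes [-0.2   0.24  4.34]
```

```bash
python3 -m pendant '-0.2 0.25 0.8 0 0 0 6;0 0 1.2 0 0 0 6;0 0 1.2 0 0 0 6;0 0 1.2 0 0 0 5;0 0 0 0 0 0 1' |grep -E "force"
python3 -m pendant '0 0 0 0 0 0 1;0 0 0 0 0 0 1;0 0 0 0 0 0 1;0 0 0 0 0 0 1;0 0 0 0 0 0 1' |grep -E "pos|force|width"
python3 -m pendant '0 0 0 0 0 0 1;0 0 0 0 0 0 1;0 0 0 0 0 2 1;0 0 0 0 0 2 1;0 0 0 0 0 2 1' |grep -E "pos|force|width"
python3 -c "
from h import *
go(.5654,-.2066,.114,.034+np.pi-1.965); print(manip.state()['torque'])"
```

```text
ft_force: [-0.4, 0.2, -0.0]
tcp_pos: [0.5662, -0.2098, 0.1161]
ft_force: [-6.4, 1.3, 4.3]
gripper_width: 0.0168
tcp_pos: [0.5645, -0.2094, 0.1159]
ft_force: [-4.8, 0.9, 5.6]
gripper_width: 0.0138
t 36.73 tcp [ 0.5645 -0.2094  0.1159] F [-4.8  0.9  5.6] w 0.0138 q [ 0.48  0.68 -0.28  1.73  0.26  0.77 -0.28]
  move cm (cur tool axes) [ 0.29 -0.02  0.19] turn deg [-0.1  0.1  0.4] move in target axes [ 0.29 -0.02  0.19]
[0.28096296 1.21593334 0.37220475]
```

```bash
python3 -m pendant '0.25 0 0 0 0 0 1;0 0 0 0 0 1.5 1;0 0 0 0 0 1.5 1;0 0 0 0 0 1.5 1;0 0 0 0 0 1.5 1' |grep -E "force"
python3 -c "
from h import *
go(.5654,-.2066,.114,.034+np.pi-2.07); print(manip.state()['torque'])"
python3 -m pendant '0 0 0 0 0 0 1;0 0 0 0 0 0 1;0 0 0 0 0 0 1;0 0 0 0 0 0 1;0 0 0 0 0 0 1' |grep -E "force"
python3 -c "
from h import *
go(.5654,-.2066,.114,.034+np.pi-2.07); print(manip.state()['torque'])"
```

```text
ft_force: [-6.5, -2.7, 7.1]
t 37.15 tcp [ 0.5643 -0.2092  0.1158] F [-6.5 -2.7  7.1] w 0.0137 q [ 0.46  0.68 -0.25  1.73  0.23  0.76 -0.36]
  move cm (cur tool axes) [ 0.29 -0.01  0.18] turn deg [-0.2  0.2  0.4] move in target axes [ 0.28 -0.02  0.18]
[-0.43696635  1.57196641  0.40508227]
ft_force: [-7.3, -2.0, 7.6]
t 37.57 tcp [ 0.5643 -0.2092  0.1159] F [-7.3 -2.   7.6] w 0.0138 q [ 0.46  0.68 -0.25  1.73  0.23  0.76 -0.36]
  move cm (cur tool axes) [ 0.28 -0.01  0.19] turn deg [-0.2  0.2  0.5] move in target axes [ 0.28 -0.02  0.19]
[-0.47584036  1.5360779   0.37170818]
```

```bash
python3 -m pendant '0 0 0 0 0 0 6;0 0 0 0 0 0 6;0 0 0 0 0 0 6;0 0 0 0 0 0 6;0 0 -1.5 0 0 0 6' |grep -E "force|width"
python3 -m pendant '0 0 -2 0 0 -3 6;0 0 -2 0 0 -2.5 6;2 -0.6 0 0 0 0 6;3.3 -0.9 0 0 0 0 6;3.5 -1 0 0 0 0 6' |grep -E "force|width"
python3 -m pendant '3.5 -1 0 0 0 0 6;3.3 -0.9 0 0 0 0 6;1.5 -0.4 0 0 0 0 6;0 0 0 0 0 0 6;0 0 0 0 0 0 6' |grep -E "force|width"
python3 -c "
from h import *
go(.5588,-.0149,.114,.034+np.pi-1.965)"
```

```text
ft_force: [-0.8, -0.4, -0.2]
gripper_width: 0.0434
ft_force: [-0.3, 0.8, -0.8]
gripper_width: 0.06
ft_force: [-0.0, -0.2, 1.1]
gripper_width: 0.0597
t 38.82 tcp [ 0.5826 -0.0296  0.1705] F [-0.  -0.2  1.1] w 0.0597 q [ 0.19  0.59 -0.3   1.74  0.22  0.85 -0.56]
  move cm (cur tool axes) [ 0.54 -2.75  5.65] turn deg [ 0.  -0.   0.1] move in target axes [ 0.53 -2.75  5.65]
```

```bash
python3 -m pendant '0.25 -1.4 0 0 0 0 6;0.3 -1.35 0.7 0 0 0 6;0 0 1.5 0 0 0 6;0 0 1.5 0 0 0 6;0 0 1.5 0 0 0 6' |grep -E "pos"
python3 -m pendant '0 0 0.4 0 0 0 6;0 0 0 0 0 0 5;0 0 0 0 0 0 1;0 0 0 0 0 0 1;0 0 0 0 0 0 1' |grep -E "pos|force|width"
python3 -m pendant '0 0 0 0 0 0 1;0 0 0 0 0 0 1;0 0 0 0 0 0 1;0 0 0 0 0 0 1;0 0 0 0 0 0 1' |grep -E "pos|force|width"
python3 -c "
from h import *
go(.5588,-.0149,.114,.034+np.pi-2.06);print(manip.state()['torque'])"
```

```text
tcp_pos: [0.5587, -0.0183, 0.1181]
tcp_pos: [0.5593, -0.0159, 0.1154]
ft_force: [-0.0, -0.1, 0.8]
gripper_width: 0.0368
tcp_pos: [0.5593, -0.0157, 0.1148]
ft_force: [1.5, -1.5, 0.8]
gripper_width: 0.014
t 40.07 tcp [ 0.5593 -0.0157  0.1148] F [ 1.5 -1.5  0.8] w 0.014 q [ 0.15  0.63 -0.27  1.86  0.25  0.69 -0.62]
  move cm (cur tool axes) [ 0.06 -0.07  0.08] turn deg [ 0.1 -0.   5.4] move in target axes [ 0.05 -0.07  0.08]
[-0.10312413 -0.23459706  0.12423499]
```

```bash
python3 -m pendant '0 0 0 0 0 0.7 1;0 0 0 0 0 0.7 1;0 0 0 0 0 0.7 1;0 0 0 0 0 0.7 1;0 0 0 0 0 0.7 1' |grep -E "force"
python3 -c "
from h import *
go(.5588,-.0149,.114,.034+np.pi-2.06);print(manip.state()['torque'])"
python3 -m pendant '0 0 0 0 0 0.7 1;0 0 0 0 0 0.7 1;0 0 0 0 0 0.7 1;0 0 0 0 0 0.7 1;0 0 0 0 0 0.7 1' |grep -E "force"
python3 -c "
from h import *
go(.5588,-.0149,.114,.034+np.pi-2.06);print(manip.state()['torque'])"
```

```text
ft_force: [2.6, -1.0, 2.9]
t 40.48 tcp [ 0.5592 -0.0157  0.1148] F [ 2.6 -1.   2.9] w 0.014 q [ 0.14  0.63 -0.25  1.86  0.23  0.68 -0.67]
  move cm (cur tool axes) [ 0.05 -0.07  0.08] turn deg [ 0.1 -0.   1.8] move in target axes [ 0.05 -0.07  0.08]
[-0.27759561 -0.49685351  0.36121223]
ft_force: [3.8, -2.5, 4.3]
t 40.9 tcp [ 0.5593 -0.0157  0.1148] F [ 3.8 -2.5  4.3] w 0.0137 q [ 0.13  0.63 -0.24  1.86  0.22  0.68 -0.72]
  move cm (cur tool axes) [ 0.05 -0.08  0.08] turn deg [ 0.1 -0.  -1.7] move in target axes [ 0.05 -0.08  0.08]
[-0.49803074 -0.80954786  0.42812644]
```

```bash
python3 -m pendant '0 0 0 0 0 0.6 1;0 0 0 0 0 0.6 1;0 0 0 0 0 0.6 1;0 0 0 0 0 0.6 1;0 0 0 0 0 0.6 1' |grep -E "force"
python3 -c "
from h import *
go(.5588,-.0149,.114,.034+np.pi-2.13);print(manip.state()['torque'])"
```

```text
ft_force: [4.7, -2.1, 4.6]
t 41.32 tcp [ 0.5593 -0.0157  0.1148] F [ 4.7 -2.1  4.6] w 0.0135 q [ 0.12  0.62 -0.22  1.86  0.21  0.68 -0.75]
  move cm (cur tool axes) [ 0.04 -0.09  0.08] turn deg [ 0.1 -0.  -0.7] move in target axes [ 0.04 -0.09  0.08]
[-0.61333489 -1.14864948  0.42322293]
```

```bash
python3 -m pendant '0 0 0 0 0 0 6;0 0 0 0 0 0 6;0 0 0 0 0 0 6;0 0 0 0 0 0 6;0 0 -1.5 0 0 0 6' |grep -E "force|width"
python3 -m pendant '0 0 -2 0 0 -2.5 6;0 0 -2 0 0 -2 6;-2 -0.3 0 0 0 0 6;-3.3 -0.3 0 0 0 0 6;-3.5 -0.3 0 0 0 0 6' |grep -E "force|width"
python3 -c "
from h import *
go(.5654,-.2066,.114,.034+np.pi-2.06)"
```

```text
ft_force: [0.8, 0.2, -0.4]
gripper_width: 0.0438
ft_force: [-0.5, -0.7, -0.0]
gripper_width: 0.0598
t 42.15 tcp [ 0.5107 -0.0896  0.1693] F [-0.5 -0.7 -0. ] w 0.0598 q [ 0.31  0.5  -0.28  1.92  0.19  0.75 -0.53]
  move cm (cur tool axes) [-8.13 10.05  5.52] turn deg [-0.1 -0.   0.1] move in target axes [-8.11 10.06  5.53]
```

```bash
python3 -m pendant '-2 2.5 0 0 0 0 6;-2 2.5 0 0 0 0 6;-2.1 2.5 0 0 0 0 6;-2 2.5 0 0 0 0 6;0 0 0 0 0 0 6' |grep -E "force|width"
python3 -c "
from h import *
go(.5654,-.2070,.114,.034+np.pi-2.06)"
```

```text
ft_force: [0.5, -0.5, 0.7]
gripper_width: 0.0599
t 42.57 tcp [ 0.5661 -0.2149  0.1686] F [ 0.5 -0.5  0.7] w 0.0599 q [ 0.48  0.61 -0.26  1.68  0.2   0.87 -0.33]
  move cm (cur tool axes) [ 0.69 -0.43  5.45] turn deg [ 0.1  0.2 -0.6] move in target axes [ 0.67 -0.41  5.46]
```

```bash
python3 -m pendant '0.6 -0.3 1 0 0 0 6;0 0 1.5 0 0 0 6;0 0 1.5 0 0 0 6;0 0 1.3 0 0 0 6;0 0 0 0 0 0 6' |grep -E "pos"
python3 -m pendant '0 0 0 0 0 0 5;0 0 0 0 0 0 1;0 0 0 0 0 0 1;0 0 0 0 0 0 1;0 0 0 0 0 0 1' |grep -E "pos|force|width"
python3 -m pendant '0 0 0 0 0 0 1;0 0 0 0 0 0 1;0 0 0 0 0 0 1;0 0 0 0 0 0 1;0 0 0 0 0 0 1' |grep -E "pos|force|width"
python3 -c "
from h import *
go(.5654,-.2066,.114,.034+np.pi-2.06);print(manip.state()['torque'])"
python3 -m pendant '0 0 0 0 0 0.7 1;0 0 0 0 0 0.7 1;0 0 0 0 0 0.7 1;0 0 0 0 0 0.7 1;0 0 0 0 0 0.7 1' |grep -E "force"
python3 -c "
from h import *
go(.5654,-.2066,.114,.034+np.pi-2.13);print(manip.state()['torque'])"
```

```text
tcp_pos: [0.5624, -0.197, 0.1131]
tcp_pos: [0.566, -0.2006, 0.1172]
ft_force: [0.9, -0.4, 0.6]
gripper_width: 0.0301
tcp_pos: [0.5676, -0.2017, 0.1169]
ft_force: [4.9, -3.2, -3.4]
gripper_width: 0.0137
t 43.82 tcp [ 0.5676 -0.2017  0.1169] F [ 4.9 -3.2 -3.4] w 0.0137 q [ 0.45  0.67 -0.25  1.74  0.23  0.75 -0.37]
  move cm (cur tool axes) [-0.54  0.02  0.29] turn deg [ 0.2 -0.  -0.1] move in target axes [-0.54  0.02  0.29]
[-0.56233058 -1.07108714  0.19863132]
ft_force: [4.5, -2.8, -2.8]
t 44.23 tcp [ 0.5678 -0.2017  0.1169] F [ 4.5 -2.8 -2.8] w 0.0137 q [ 0.44  0.67 -0.23  1.74  0.21  0.75 -0.42]
  move cm (cur tool axes) [-0.54  0.03  0.29] turn deg [ 0.3 -0.   0.4] move in target axes [-0.54  0.03  0.29]
[-0.67753476 -1.26399664  0.44859596]
```

```bash
python3 -m pendant '0 0 0 0 0 0.5 1;0 0 0 0 0 0.5 1;0 0 0 0 0 0.5 1;0 0 0 0 0 0.5 1;0 0 0 0 0 0.5 1' |grep -E "force"
python3 -c "
from h import *
go(.5654,-.2066,.114,.034+np.pi-2.14);print(manip.state()['torque'])"
```

```text
ft_force: [5.1, -3.3, -2.9]
t 44.65 tcp [ 0.568  -0.2019  0.1169] F [ 5.1 -3.3 -2.9] w 0.0139 q [ 0.43  0.67 -0.22  1.74  0.2   0.75 -0.45]
  move cm (cur tool axes) [-0.54  0.03  0.29] turn deg [ 0.3 -0.  -1.5] move in target axes [-0.54  0.02  0.29]
[-0.69489956 -1.2535635   0.45331649]
```

```bash
python3 -m pendant '0 0 0 0 0 0.6 1;0 0 0 0 0 0.6 1;0 0 0 0 0 0.6 1;0 0 0 0 0 0.6 1;0 0 0 0 0 0.6 1' |grep -E "force"
python3 -c "
from h import *
go(.5654,-.2066,.114,.034+np.pi-2.2);print(manip.state()['torque'])"
python3 -m pendant '0 0 0 0 0 0.6 1;0 0 0 0 0 0.6 1;0 0 0 0 0 0.6 1;0 0 0 0 0 0.6 1;0 0 0 0 0 0.6 1' |grep -E "force"
python3 -c "
from h import *
go(.5654,-.2066,.114,.034+np.pi-2.2);print(manip.state()['torque'])"
```

```text
ft_force: [6.3, -4.0, -3.7]
t 45.07 tcp [ 0.5683 -0.202   0.1169] F [ 6.3 -4.  -3.7] w 0.0139 q [ 0.42  0.67 -0.2   1.74  0.19  0.74 -0.49]
  move cm (cur tool axes) [-0.54  0.03  0.29] turn deg [ 0.3 -0.1 -1. ] move in target axes [-0.54  0.02  0.29]
[-0.81017006 -1.35466461  0.37987523]
ft_force: [6.1, -3.7, -4.5]
t 45.48 tcp [ 0.5685 -0.2021  0.1169] F [ 6.1 -3.7 -4.5] w 0.0138 q [ 0.41  0.67 -0.19  1.74  0.17  0.74 -0.53]
  move cm (cur tool axes) [-0.54  0.03  0.29] turn deg [ 0.3 -0.1 -4. ] move in target axes [-0.54 -0.01  0.29]
[-0.83341682 -1.47181823  0.42536054]
```

```bash
python3 -m pendant '0 0 0 0 0 0 6;0 0 0 0 0 0 6;0 0 0 0 0 0 6;0 0 0 0 0 0 6;0 0 -1.5 0 0 0 6' |grep -E "force|width"
python3 -m pendant '0 0 -2 0 0 -4 6;0 0 -2 0 0 -3.5 6;0 0 0 0 0 0 6;0 0 0 0 0 0 6;0 0 0 0 0 0 6' |grep -E "force|width"
python3 -c "
from h import *
go(.5591,-.0152,.114,.034+np.pi-2.14)"
```

```text
ft_force: [0.6, -0.3, 0.3]
gripper_width: 0.0437
ft_force: [-1.0, -0.1, -0.1]
gripper_width: 0.0597
t 46.32 tcp [ 0.5648 -0.2005  0.1709] F [-1.  -0.1 -0.1] w 0.0597 q [ 0.45  0.6  -0.24  1.7   0.18  0.87 -0.41]
  move cm (cur tool axes) [15.64 -9.95  5.69] turn deg [-0.1  0.  -0.1] move in target axes [15.65 -9.94  5.69]
```

```bash
python3 -m pendant '1.5 -1 0 0 0 0 6;2.7 -1.7 0 0 0 0 6;2.9 -1.8 0 0 0 0 6;2.9 -1.8 0 0 0 0 6;2.7 -1.7 0 0 0 0 6' >/dev/null
python3 -m pendant '2 -1.3 0 0 0 0 6;0.9 -0.6 0 0 0 0 6;0 0 0.7 0 0 0 6;0 0 0.5 0 0 0 6;0 0 0 0 0 0 6' |grep -E "pos"
python3 -c "
from h import *
go(.5591,-.0152,.114,.034+np.pi-2.14)"
```

```text
tcp_pos: [0.5589, -0.0186, 0.1576]
t 47.15 tcp [ 0.5589 -0.0186  0.1576] F [-1.4 -1.5 -0.4] w 0.06 q [ 0.14  0.57 -0.23  1.82  0.18  0.78 -0.73]
  move cm (cur tool axes) [ 0.32 -0.15  4.36] turn deg [-0.1  0.2 -0.2] move in target axes [ 0.31 -0.15  4.36]
```

```bash
python3 -m pendant '0.15 -0.1 0.8 0 0 0 6;0 0 1.2 0 0 0 6;0 0 1.2 0 0 0 6;0 0 1 0 0 0 4;0 0 0 0 0 0 1' |grep -E "pos"
python3 -m pendant '0 0 0 0 0 0 1;0 0 0 0 0 0 1;0 0 0 0 0 0 1;0 0 0 0 0 0 1;0 0 0 0 0 0 1' |grep -E "pos|force|width"
python3 -m pendant '0 0 0 0 0 0 1;0 0 0 0 0 1 1;0 0 0 0 0 1 1;0 0 0 0 0 1 1;0 0 0 0 0 1 1' |grep -E "pos|force|width"
python3 -c "
from h import *
go(.5591,-.0152,.114,.034+np.pi-2.2);print(manip.state()['torque'])"
python3 -m pendant '0 0 0 0 0 0.7 1;0 0 0 0 0 0.7 1;0 0 0 0 0 0.7 1;0 0 0 0 0 0.7 1;0 0 0 0 0 0.7 1' |grep -E "force"
python3 -c "
from h import *
go(.5591,-.0152,.114,.034+np.pi-2.27);print(manip.state()['torque'])"
```

```text
tcp_pos: [0.5584, -0.0156, 0.1152]
tcp_pos: [0.5604, -0.0142, 0.118]
ft_force: [0.2, 0.3, -0.6]
gripper_width: 0.0171
tcp_pos: [0.5604, -0.0142, 0.1179]
ft_force: [0.1, -0.6, 4.0]
gripper_width: 0.0138
t 48.4 tcp [ 0.5604 -0.0142  0.1179] F [ 0.1 -0.6  4. ] w 0.0138 q [ 0.11  0.62 -0.2   1.85  0.18  0.68 -0.81]
  move cm (cur tool axes) [-0.16 -0.05  0.39] turn deg [ 0.1 -0.  -0.6] move in target axes [-0.15 -0.06  0.39]
[-0.14409476 -0.04407101  0.40178423]
ft_force: [-0.3, -1.3, 5.1]
t 48.82 tcp [ 0.5606 -0.0143  0.1179] F [-0.3 -1.3  5.1] w 0.014 q [ 0.09  0.62 -0.18  1.85  0.17  0.68 -0.85]
  move cm (cur tool axes) [-0.16 -0.06  0.39] turn deg [ 0.1 -0.  -0.1] move in target axes [-0.16 -0.06  0.39]
[-0.25695126 -0.03905174  0.50019827]
```

```bash
python3 -m pendant '0 0 0 0 0 0.3 1;0 0 0 0 0 0.3 1;0 0 0 0 0 0.3 1;0 0 0 0 0 0.3 1;0 0 0 0 0 0.3 1' |grep -E "force"
python3 -c "
from h import *
go(.5591,-.0152,.114,.034+np.pi-2.27);print(manip.state()['torque'])"
```

```text
ft_force: [1.0, -1.0, 4.4]
t 49.23 tcp [ 0.5607 -0.0143  0.1179] F [ 1.  -1.   4.4] w 0.0143 q [ 0.09  0.62 -0.17  1.85  0.16  0.68 -0.87]
  move cm (cur tool axes) [-0.17 -0.06  0.39] turn deg [ 0.1 -0.  -1.6] move in target axes [-0.16 -0.07  0.39]
[-0.25662385 -0.11040745  0.4598721 ]
```

```bash
python3 -m pendant '0 0 0 0 0 0 6;0 0 0 0 0 0 6;0 0 0 0 0 0 6;0 0 0 0 0 0 6;0 0 -1.5 0 0 0 6' |grep -E "force|width"
python3 -m pendant '0 0 -2 0 0 0 6;0 0 -1.7 0 0 0 6;0 0 0 0 0 0 6;0 0 0 0 0 0 6;0 0 0 0 0 0 6' |grep -E "force|width"
python3 -c "
from h import *
go(.5645,-.2066,.114,.034+np.pi-2.27)"
```

```text
ft_force: [0.3, -0.2, -0.2]
gripper_width: 0.0437
ft_force: [-0.7, -0.0, 0.3]
gripper_width: 0.0598
t 50.07 tcp [ 0.5593 -0.0143  0.1687] F [-0.7 -0.   0.3] w 0.0598 q [ 0.1   0.55 -0.19  1.81  0.14  0.8  -0.85]
  move cm (cur tool axes) [-14.46  12.69   5.47] turn deg [-0.1  0.1 -1.6] move in target axes [-14.81  12.28   5.47]
```

```bash
python3 -m pendant '-1.5 1.2 0 0 0 -1.6 6;-2.6 2.1 0 0 0 0 6;-2.7 2.3 0 0 0 0 6;-2.7 2.3 0 0 0 0 6;-2.5 2.1 0 0 0 0 6' >/dev/null
python3 -m pendant '-1.8 1.5 0 0 0 0 6;-1 0.8 0 0 0 0 6;0 0 0 0 0 0 6;0 0 0.5 0 0 0 6;0 0 0 0 0 0 6' |grep -E "pos"
python3 -c "
from h import *
go(.5645,-.2066,.114,.034+np.pi-2.27)"
```

```text
tcp_pos: [0.5645, -0.2035, 0.1632]
t 50.9 tcp [ 0.5645 -0.2035  0.1632] F [-0.6  0.9  0.3] w 0.0601 q [ 0.43  0.61 -0.2   1.7   0.15  0.85 -0.5 ]
  move cm (cur tool axes) [-0.24  0.21  4.92] turn deg [-0.2 -0.   0.2] move in target axes [-0.24  0.19  4.92]
```

```bash
python3 -m pendant '-0.2 0.15 1 0 0 0 6;0 0 1.2 0 0 0 6;0 0 1.3 0 0 0 6;0 0 1.2 0 0 0 4;0 0 0 0 0 0 1' |grep -E "pos"
python3 -m pendant '0 0 0 0 0 0 1;0 0 0 0 0 0 1;0 0 0 0 0 0 1;0 0 0 0 0 0 1;0 0 0 0 0 0 1' |grep -E "pos|force|width"
python3 -m pendant '0 0 0 0 0 0 1;0 0 0 0 0 0.5 1;0 0 0 0 0 0.5 1;0 0 0 0 0 0.5 1;0 0 0 0 0 0.5 1' |grep -E "pos|force|width"
python3 -c "
from h import *
go(.5645,-.2066,.114,.034+np.pi-2.30);print(manip.state()['torque'])"
python3 -m pendant '0 0 0 0 0 0.3 1;0 0 0 0 0 0.3 1;0 0 0 0 0 0.3 1;0 0 0 0 0 0.3 1;0 0 0 0 0 0.3 1' |grep -E "force"
python3 -c "
from h import *
go(.5645,-.2066,.114,.034+np.pi-2.30);print(manip.state()['torque'])"
```

```text
tcp_pos: [0.5632, -0.2071, 0.1147]
tcp_pos: [0.5653, -0.2091, 0.1181]
ft_force: [-1.3, 2.6, 3.0]
gripper_width: 0.0171
tcp_pos: [0.5642, -0.2084, 0.118]
ft_force: [-4.1, 1.8, 5.3]
gripper_width: 0.0141
t 52.15 tcp [ 0.5642 -0.2084  0.118 ] F [-4.1  1.8  5.3] w 0.0141 q [ 0.42  0.67 -0.18  1.74  0.16  0.75 -0.54]
  move cm (cur tool axes) [ 0.15 -0.09  0.4 ] turn deg [-0.1  0.  -0.2] move in target axes [ 0.15 -0.09  0.4 ]
[0.51123831 0.84646728 0.44339686]
ft_force: [-3.6, 1.1, 5.9]
t 52.57 tcp [ 0.5642 -0.2083  0.118 ] F [-3.6  1.1  5.9] w 0.0144 q [ 0.41  0.67 -0.17  1.74  0.16  0.75 -0.56]
  move cm (cur tool axes) [ 0.15 -0.09  0.4 ] turn deg [-0.1  0.  -1.7] move in target axes [ 0.15 -0.08  0.4 ]
[0.49399233 0.80986597 0.57045261]
```

The right knob torque rose 0.44→0.57 N m, so it is going hard. I stop there with both knobs at about 2.30 rad, then let go and retreat.

```bash
python3 -m pendant '0 0 0 0 0 0 6;0 0 0 0 0 0 6;0 0 0 0 0 0 6;0 0 0 0 0 0 6;0 0 -1.5 0 0 0 6' |grep -E "force|width"
python3 -m pendant '0 0 -3 0 0 0 6;0 0 -3.5 0 0 0 6;0 0 -3.5 0 0 0 6;0 0 -3 0 0 0 6;0 0 -2 0 0 0 6' |grep -E "force|width"
python3 -m pendant '-2 2 -2 0 0 0 6;-2 2 0 0 0 0 6;-2 2 0 0 0 0 6;-2 2 0 0 0 0 6;0 0 0 0 0 0 6' |grep -E "pos|force|width"
python3 - <<'E'
from h import *
c=viewer.snapshot("scene"); t=viewer.snapshot("top")
z=cv2.resize(c["color"][180:310,210:370],(800,650),interpolation=cv2.INTER_CUBIC)[60:,:,::-1]
o=np.zeros((600,800,3),np.uint8); o[:400,:500]=cv2.resize(z,(500,400)); o[400:,:300]=cv2.resize(c["color"],(300,200))[...,::-1]
o[:225,505:800]=cv2.resize(t["color"],(295,225))[...,::-1]
o[230:600,505:800]=cv2.resize(t["color"][190:280,295:430,::-1],(295,370)) 
cv2.imwrite("pics/end.png",o)
E
```

```text
ft_force: [-0.1, 0.4, -1.0]
gripper_width: 0.0439
ft_force: [1.4, -0.3, -0.1]
gripper_width: 0.0603
tcp_pos: [0.5699, -0.33, 0.3018]
ft_force: [-1.4, 0.3, 0.1]
gripper_width: 0.06
```

View pics/end.png

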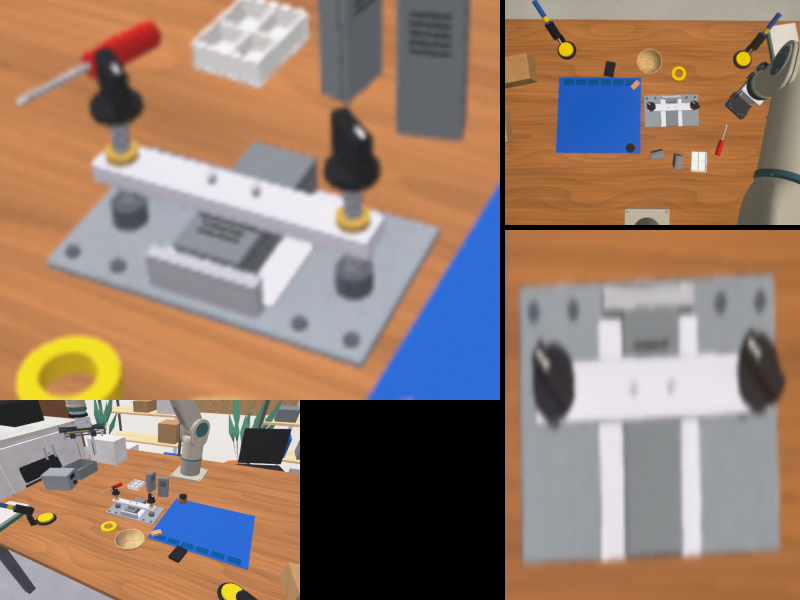

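The final view shows the case centred on the bed, near end flush with its front edge and far end against the stop. The bar is level, both knobs stand at the same angle, and the other things are where they were. Handing in.

```bash
python3 -c "
from workcell import manip
print(manip.state()['time']); print(manip.sign_off())"
```

```text
53.9167
the job is handed in; nothing more can be done
None
```

I handed the job in at 53.9 s. The case was pushed over onto its feet, laid feet down in the press and pushed home. Both knobs were then tightened in turn to about 2.30 rad each.

**Knobs and bar:** The largest commanded difference between the two knobs was about 1 rad, which puts one bar end about 5 mm lower than the other. The final difference is within about 0.03 rad, and the bar looks level in the last picture.

**Last checks:**
- **Home:** the push force rose with the case stopped at the expected spot, so it is against the back stop. It sits about 2 mm right of the middle.
- **Clamping:** knob torque rose from roughly 0.27 N m when free to 0.46–0.50 N m on the left and 0.57 N m on the right, where I stopped. I judged pad force only by torque, and the readings scatter by about 0.04 N m, so it is inferred rather than measured.
- **Surroundings:** by eye, the other things are where they started, and the gripper is open and clear.

**What went wrong:** On the first carry, the case's corner touched the left knob with about 30 N and twisted in the grip. I set it back down on the mat, regripped it and carried it over higher. The knob showed no visible turn from the contact.

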